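# Refit the market speaker's selector knob and hold it in

### The job

On the stall's speaker, press the round key, then the square key, then the narrow bar key, one at a time and each fully down. Then fit the loose brass knob from the tray onto the selector's D-shaft, turned so that its pointer lines up with the shaft's flat, push it fully home and keep pushing so that the sprung shaft stays pressed right in: finish like that, with the gripper still holding the knob down. Leave the other wares where they stand.

Things in the scene. Friction and masses are not known exactly. Their poses are not given: they have to be found in the camera images.
- speaker: grey portable market speaker with its black control panel on top: 190 mm deep (its x), 350 mm wide (its y), 80 mm tall; fixed. Origin: centre of its underside. On the panel are, from its right end (its -y) to its left: the selector's steel D-shaft, 110 mm right of the middle, then a row of three grey keys, 15 mm right of the middle and 42 and 99 mm left of it, in an order that changes.
- key_round_top (a point): middle of the top of the round key, 28 mm across, the same grey plastic as the other two and told apart by its outline. It stands 12 mm above the panel, on a black plate 3 mm thick; neighbouring keys are 57 mm apart.
- key_round (a joint): travel of the round key. Its joint reads 0 when up and 0.005 m fully down; its spring resists with about 1.5 N at first and 5 N fully down. Count on at least 4 mm of travel for a press to register.
- key_square_top (a point): middle of the top of the square key, 26 x 26 mm, the same grey plastic as the other two and told apart by its outline. It stands 12 mm above the panel, on a black plate 3 mm thick; neighbouring keys are 57 mm apart.
- key_square (a joint): travel of the square key. Its joint reads 0 when up and 0.005 m fully down; its spring resists with about 1.5 N at first and 5 N fully down. Count on at least 4 mm of travel for a press to register.
- key_bar_top (a point): middle of the top of the narrow bar key, 42 mm long (front to back) and 13 mm wide, the same grey plastic as the other two and told apart by its outline. It stands 12 mm above the panel, on a black plate 3 mm thick; neighbouring keys are 57 mm apart.
- key_bar (a joint): travel of the bar key. Its joint reads 0 when up and 0.005 m fully down; its spring resists with about 1.5 N at first and 5 N fully down. Count on at least 4 mm of travel for a press to register.
- shaft_tip (a point): centre of the top end of the upright steel D-shaft: 16 mm diameter with one flat 4.5 mm from the axis, standing 28 mm above the panel; its last 3 mm taper inwards by 20 %. The point's x points level out of the flat, z up. A dark collar, 72 mm wide, 1.5 mm thick, turns with it; a small steel rib on its edge points as the flat does.
- shaft_pointer (a point): a point 20 mm from the shaft's axis on the side of the flat, 17 mm below the shaft's top end; it moves with the shaft. knob_pointer comes to lie on it when the knob is seated.
- selector (a joint): angle of the shaft with its collar about the vertical, rad, anticlockwise seen from above; at 0 the flat faces the speaker's +x (away from the robot). Stiff: it takes 0.15 N m to turn, so it stays where it is; it need not be turned.
- shaft (a joint): how far the shaft is pushed in: 0 out, 0.006 m fully in; the spring resists with 4 N at first and 10 N fully in, and pushes the shaft out again when let go. The hold counts from 0.004 m.
- knob: loose brass knob standing right way up on the tray, 0.1 kg. Round skirt 50 mm across, 21 mm tall; on it an upright grip bar 14 mm thick, up to 52 mm above the underside, its parallel faces running from 18 mm behind to 16 mm ahead of the axis, its front narrowing to a pointer 31 mm from the axis. Origin: centre of the underside. x along the bar to the pointer, z up. Socket: see knob_pointer.
- knob_pointer (a point): point of the knob's underside 20 mm from its axis, under the pointer. The knob's D-shaped socket, open below, is 17 mm deep and 18 mm across, its flat 5.5 mm from the axis on the pointer's side, its mouth widened 1.2 mm: 1 mm of play all round on the shaft. Seated, the underside is 17 mm below the shaft's top end, 11 mm above the panel (5 mm when pushed fully in).
- tray: round steel tray, 224 mm across, 6 mm thick, flat, fixed, carrying the knob, the bell and the ring. Origin: centre of its underside.
- bell: small brass hand bell, 42 mm wide, 58 mm tall, standing on the tray; loose, not part of the job. Origin: centre of its underside.
- ring: plain copper napkin ring, 44 mm wide, 25 mm tall, standing on the tray; loose, not part of the job. Origin: centre of its underside.
- vase: brass vase, 80 mm wide, 150 mm tall, beyond the tray; loose, not part of the job. Origin: centre of its underside.
- candlestick: brass candlestick, 80 mm foot, 135 mm tall, beyond the tray; loose, not part of the job. Origin: centre of its underside.
- bowl: copper bowl, 110 mm wide, 50 mm tall, to the left of the speaker; loose, not part of the job. Origin: centre of its underside.
- mug: dull grey metal mug, 72 mm wide plus a handle, 85 mm tall, between the robot and the speaker; loose, not part of the job. Origin: centre of its underside.
- pot: lidded copper jar, 70 mm wide, 100 mm tall, behind the speaker; loose, not part of the job. Origin: centre of its underside.
Not all that is in view belongs to the job. What is shaped like the knob but purple or red is not meant.

How it is judged:
On the way, in this order (a step that is already met when the one before it is completed fails the run):
1. the round key is pressed down at least 3.5 mm, the other two being up (value of joint key_round above 0.0035 m and value of joint each of key_square, key_bar below 0.002 m), for 0.04 s.
2. the square key is pressed down at least 3.5 mm, the other two being up (value of joint key_square above 0.0035 m and value of joint each of key_round, key_bar below 0.002 m), for 0.04 s.
3. the bar key is pressed down at least 3.5 mm, the other two being up (value of joint key_bar above 0.0035 m and value of joint each of key_round, key_square below 0.002 m), for 0.04 s.
4. the knob sits on the D-shaft, its socket at least 14.5 mm deep over it and its pointer in line with the flat (z of knob in the frame of shaft_tip below -0.0145 m and horizontal distance between knob and shaft_tip below 0.004 m and horizontal distance between knob_pointer and shaft_pointer below 0.009 m and angle between knob's own z axis and vertical below 0.12 rad), for 0.1 s.
At the end, for the whole second after the job is handed in: Knob over the D-shaft by at least 14.5 mm, axis within 4 mm, upright within 0.12 rad, pointer marks within 9 mm; fingers on the knob with over 2 N; shaft held in by more than 4 of its 6 mm through the last second; all keys up within 1.5 mm (all of step 4 and value of joint shaft above 0.004 m and contact force between the fingers and knob above 2 N and value of joint each of key_round, key_square, key_bar below 0.0015 m); the arm keeps its last pose, push and grip.
It fails at once if two keys are pressed at the same time (both more than 2.5 mm) (value of joint each of key_round, key_square above 0.0025 m or value of joint each of key_square, key_bar above 0.0025 m or value of joint each of key_round, key_bar above 0.0025 m).
It fails at once if one of the other wares is moved more than 40 mm or knocked over (distance of any of bell, ring, vase, candlestick, bowl, mug, pot from where it was at the start of the episode above 0.04 m or angle between any of bell, ring, vase, candlestick, bowl, mug, pot's own z axis and vertical above 0.7 rad).
It also fails if it takes over 69 s, if anything falls off the work surface, if the arm or the gripper's body presses on something with over 40 N, if the wrist force passes 120 N, or if a joint passes its speed limit or range.

### The arm

A 6-joint arm with a two-finger parallel gripper is mounted at the origin on the work surface. World frame = base frame: x ahead of the robot, y to its left, z up, the work surface at z = 0. Lengths are in m, angles in rad, forces in N, time in s.
With the tool pointing down it reaches from about 0.375 to 0.975 m from the base axis. Payload 3.8 kg.
Tool frame: the origin (TCP) lies at the very end of the fingers, on their centre line; the grasp point (between the pads) lies 19 mm behind it (bot.grip_point_offset is the distance from the TCP to the grasp point, in m); z points along the fingers, x is the direction in which the jaws open and shut, and the axes are right-handed (so a half turn about z gives the same grasp; the last joint's range is limited). The gripper opens to 85 mm and grips with 20 to 120 N. Pads are 22 mm wide; open, the fingers measure 114 mm over their backs; the gripper's body (76 mm by 85 mm) begins 54 mm behind the grasp point. The pads swing forward as they close: fully open they stand 13 mm farther back than shut.
Start: joints at [-1.177, 0.264, 1.604, -0, 1.274, -0.037], TCP at [0.282, -0.613, 0.231] pointing down, gripper open.
Joint ranges: [-2.63, 2.63], [-0.94, 2.18], [0.31, 2.57], [-1.31, 4.45], [0, 2.66], [-2.55, 2.55]. Speed limits (rad/s): [2.57, 2.57, 3.14, 3.14, 3.14, 3.14].

### API

Orientations are given as a rotation vector (axis times angle).
In Python, from workcell import bot, read_camera gives the robot as it stands.
- The arm moves only by the tool arm_command, never from a script. Its argument "rows" is a list of rows, each an object with "delta_rot": the turn, a rotation vector about the tool's x, y, z in rad, a list of three; "xyz": the shift along the tool's x, y, z in m, a list of three; "gripper": the finger opening in m, from 0 to 0.0854. A call has 1 to 12 rows; each row shifts and turns the commanded pose from where the row before left it, along the tool's axes as they then stand; what a row does not reach is not made up. A row lasts 1/10 s, in which the tool goes at most 50 mm and 8.59 degrees, less where a joint would pass 70% of its speed; a pose out of reach is approached as far as the arm can. A call is refused whole if a number of a shift passes 0.05 or a number of a turn 0.15, either way. A call with a gripper value outside its range is refused whole. The fingers move at their own pace and stop on an object; "force" is the grip in N (left out, the last holds). Time passes only in rows, so rows that do not move let the fingers close. It gives the time, the measured TCP pose, the force and the opening at its end, in the units of the state.
- bot.read_state(): the state, without advancing time (a new reading comes with each control period).
- read_camera(name): name is "scene" or "top" or "wrist"; returns a dict with "pixels" (400x640x3 uint8, red, green, blue), "range_z" (400x640 float32, m along the optical axis (not along the pixel's ray), 0 where there is no reading), "intrinsics" (3x3 intrinsics, pixels), "camera_from_world" (4x4, takes a point from world to camera coordinates). Camera axes: x right, y up, looking along -z (the intrinsics and any distortion apply to the point x, -y, -z); pixel columns grow to the right and rows downward; lengths in m; the calibration is good to about 2 mm. The wrist camera is an equidistant fisheye: a pixel r from the principal point sees the ray r / f radians off the axis. A picture is of the moment at which its call begins.
- bot.finish_job(): hands the job in, once; it reports no verdict.
The state is a dict: "time": time; "q": joint angles; "joint_vel": joint speeds; "joint_torque": joint torques, N m; "tool_pos": TCP position; "tcp_rot": TCP orientation; "wrist_force": force on the tool from outside, world axes, zero at the start; "torque": the same for the moment, N m; "width": opening from 0.0 (shut) to 1.0 (fully open).
Only numpy, scipy, OpenCV 4.12 (cv2) and the standard library are available. Lean on these libraries where they do the work, as an engineer would, in place of code of your own. Each camera call takes 0.05 s, during which the arm holds its last target.

## Working session

There is one attempt and no reset: what is moved stays moved. The work goes in short steps, Python scripts to look and compute and a tool call to move; the robot and the scene stay as the last step left them, time stands still between calls to the robot, and variables do not carry over. Pictures are saved under pics/ and viewed, and the job is handed in when it is done.

Besides the shell and the picture viewer there is one more tool, called after "Emit:" in YAML: its name, and indented under it one key for each argument. arm_command: Moves the arm, as the interface text tells. Its arguments: {"type":"object","properties":{"rows":{"type":"array","items":{"type":"object","properties":{"delta_rot":{"type":"array","items":{"type":"number"}},"xyz":{"type":"array","items":{"type":"number"}},"gripper":{"type":"number"}}}},"force":{"type":"number"}},"required":["rows"]}

```bash
ls; mkdir -p pics
python3 - <<'E'
from workcell import bot, read_camera
import cv2, numpy as np
print(bot.read_state(), bot.grip_point_offset)
for n in ["scene","top","wrist"]:
    d=read_camera(n); np.savez(f"pics/{n}0.npz",**d)
    cv2.imwrite(f"pics/{n}0.png",d["pixels"][:,:,::-1])
    print(n,d["intrinsics"],d["camera_from_world"].round(4))
E
```

```text
pics
{'time': 0.0, 'q': array([-1.17691566e+00,  2.64765090e-01,  1.60536073e+00,  2.26977864e-05,
        1.27371489e+00, -3.69033290e-02]), 'joint_vel': array([-0.00090129, -0.00065994, -0.00077414,  0.00063333,  0.00012804,
       -0.00030799]), 'joint_torque': array([ 1.58180297e-03, -5.15100503e+01, -3.67314148e+01,  1.05843901e-04,
        1.29702155e-02, -5.96687073e-06]), 'tool_pos': array([ 0.28159182, -0.6126558 ,  0.22996116]), 'tcp_rot': array([-2.64379828,  1.69462698,  0.00287998]), 'wrist_force': array([ 0.35587179, -0.11383328, -0.09859042]), 'torque': array([-0.00281983,  0.0001186 ,  0.04818644]), 'width': 0.9976673506133189} 0.0187
scene [[397.0329291    0.         319.77235666]
 [  0.         397.0329291  207.16248004]
 [  0.           0.           1.        ]] [[ 0.8484  0.5291 -0.0155 -0.4896]
 [-0.3109  0.5218  0.7944  0.1297]
 [ 0.4285 -0.6691  0.6072 -1.335 ]
 [ 0.      0.      0.      1.    ]]
top [[497.90478873   0.         323.47990764]
 [  0.         497.90478873 195.50279851]
 [  0.           0.           1.        ]] [[ 0.0408 -0.9992  0.0018 -0.0362]
 [ 0.9731  0.0402  0.2268 -0.5965]
 [-0.2267 -0.0075  0.9739 -1.4736]
 [ 0.      0.      0.      1.    ]]
wrist [[309.70691629   0.         317.77333005]
 [  0.         309.70691629 206.43841947]
 [  0.           0.           1.        ]] [[ 0.4184 -0.9083 -0.0024 -0.6741]
 [ 0.877   0.4047 -0.2592  0.0351]
 [ 0.2364  0.1063  0.9658 -0.3782]
 [ 0.      0.      0.      1.    ]]
```

View pics/scene0.png

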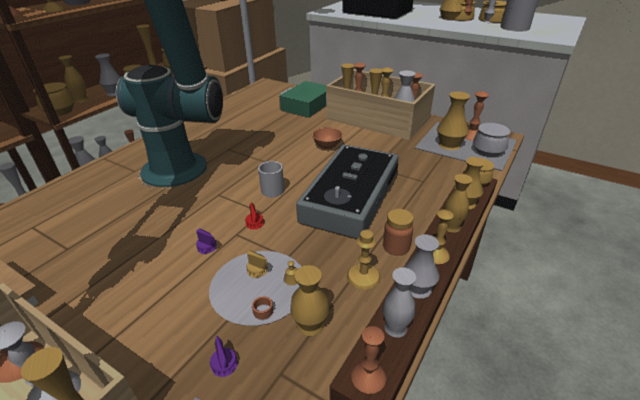

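View pics/top0.png

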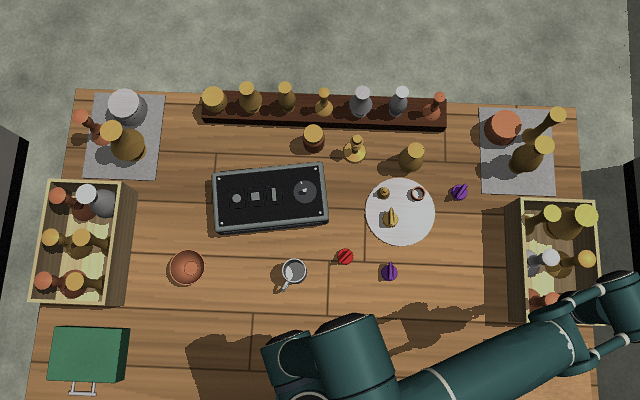

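View pics/wrist0.png

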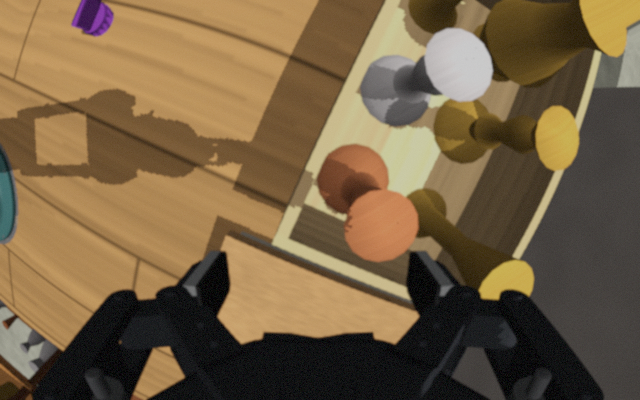

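The top view shows the round key at (236,199), the square at (255,196), the bar at (274,195), the shaft at (305,192) and the brass knob at (391,217). The bell is at (383,193), the ring at (417,194) and the mug at (293,271). Next I'll write helpers and enlarge these areas.

```bash
cat > h.py <<'E'
import numpy as np, cv2
from scipy.spatial.transform import Rotation as R
def load(f): return dict(np.load(f))
def deproj(d,u,v,z=None):
    K=d["intrinsics"];T=d["camera_from_world"]
    if z is None: z=d["range_z"][int(round(v)),int(round(u))]
    p=np.array([(u-K[0,2])/K[0,0]*z, -(v-K[1,2])/K[1,1]*z, -z])
    return T[:3,:3].T@(p-T[:3,3])
def ray(d,u,v,fish=False):
    K=d["intrinsics"];T=d["camera_from_world"]
    a=np.array([(u-K[0,2])/K[0,0],(v-K[1,2])/K[1,1]])
    if fish:
        r=np.linalg.norm(a); s=np.sin(r)/max(r,1e-9); c=np.array([a[0]*s,-a[1]*s,-np.cos(r)])
    else: c=np.array([a[0],-a[1],-1.])
    return -T[:3,:3].T@T[:3,3], T[:3,:3].T@(c/np.linalg.norm(c))
def atz(d,u,v,z,fish=False):
    o,r=ray(d,u,v,fish); return o+r*(z-o[2])/r[2]
def proj(d,p,fish=False):
    K=d["intrinsics"];T=d["camera_from_world"]
    c=T[:3,:3]@np.asarray(p)+T[:3,3]; x,y,z=c[0],-c[1],-c[2]
    if fish:
        rr=np.hypot(x,y); th=np.arctan2(rr,z); x,y=x/rr*th,y/rr*th
    else: x,y=x/z,y/z
    return np.array([K[0,0]*x+K[0,2],K[1,1]*y+K[1,2]])
def tri(rs):
    A=np.zeros((3,3));b=np.zeros(3)
    for o,r in rs:
        P=np.eye(3)-np.outer(r,r);A+=P;b+=P@o
    return np.linalg.solve(A,b)
def crop(img,x0,y0,w,h,s,f):
    cv2.imwrite(f,cv2.resize(img[y0:y0+h,x0:x0+w,::-1],None,fx=s,fy=s,interpolation=cv2.INTER_CUBIC))
E
python3 - <<'E'
from h import *
t=load("pics/top0.npz");s=load("pics/scene0.npz")
crop(t["pixels"],205,150,130,95,6,"pics/c1.png")
crop(t["pixels"],355,165,90,90,6,"pics/c2.png")
crop(s["pixels"],290,140,115,95,6,"pics/c3.png")
crop(s["pixels"],205,240,115,95,6,"pics/c4.png")
for n,u,v in [("round",236,199),("sq",255,196),("bar",274,195),("shaft",305,192),("knob",391,217),("tray",410,225),("mug",293,271),("pot",313,135),("cand",355,145),("vase",412,155),("bell",383,193),("ring",417,194),("bowl",187,268)]: print(n,deproj(t,u,v).round(4))
E
```

```text
round [0.5696 0.2532 0.0945]
sq [0.5831 0.1973 0.0866]
bar [0.5883 0.1394 0.0878]
shaft [0.598  0.0444 0.1033]
knob [ 0.5403 -0.2227  0.0588]
tray [ 0.5283 -0.2915 -0.0008]
mug [0.3667 0.0737 0.0073]
pot [0.7807 0.0284 0.1051]
cand [ 0.7492 -0.1023  0.1173]
vase [ 0.7129 -0.2711  0.1519]
bell [ 0.6208 -0.1995  0.0369]
ring [ 0.6285 -0.3121  0.01  ]
bowl [0.3629 0.4058 0.0014]
```

View pics/c1.png

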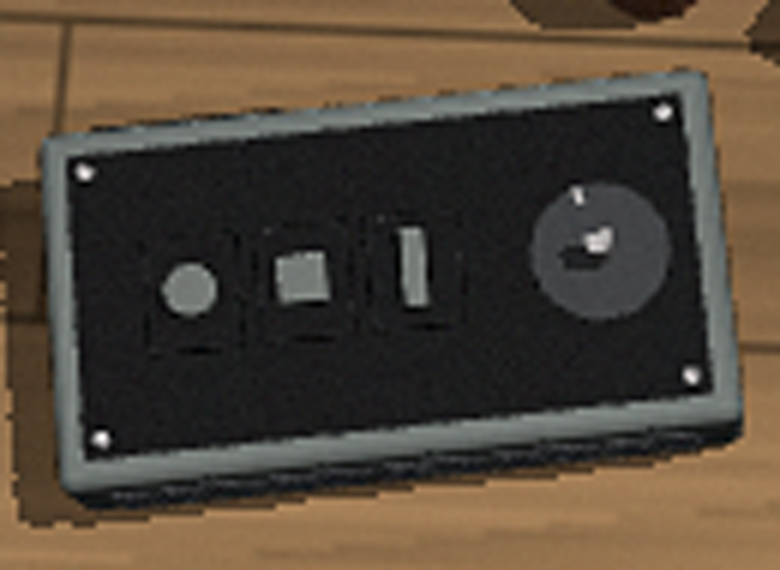

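View pics/c2.png

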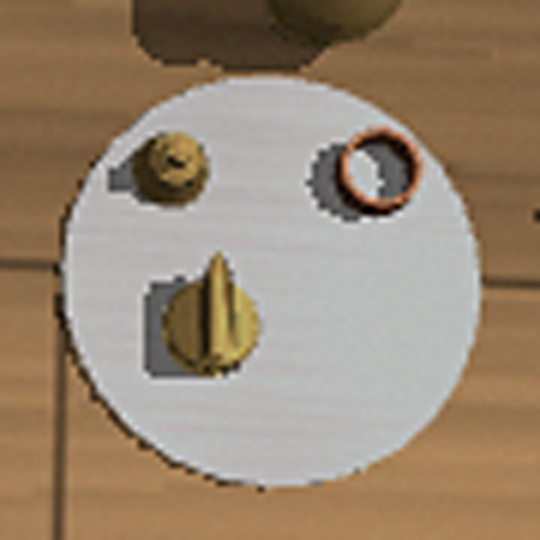

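View pics/c3.png

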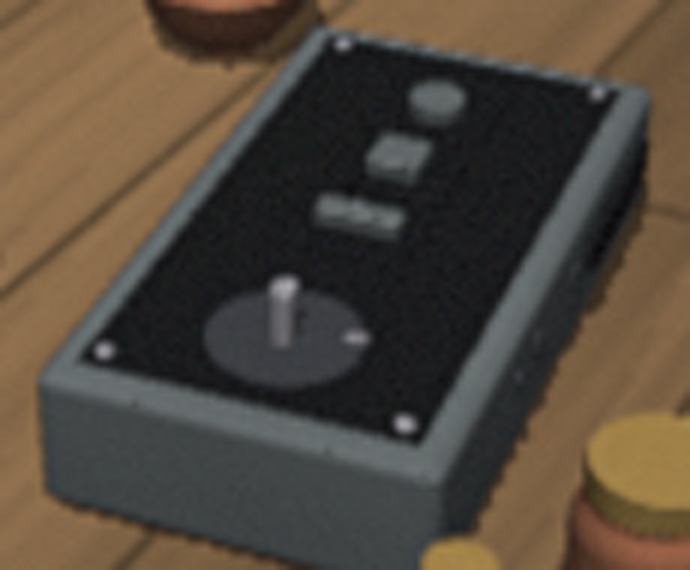

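View pics/c4.png

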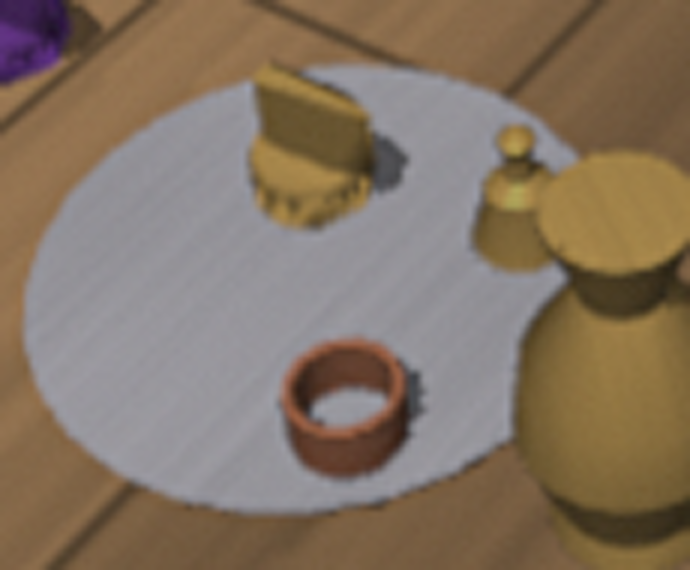

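Run:
```python
from h import *
t=load("pics/top0.npz");s=load("pics/scene0.npz");w=load("pics/wrist0.npz")
c=lambda x,y,X,Y:((X+.5)/6-.5+x,(Y+.5)/6-.5+y)
T={"round":(190,288),"sq":(303,276),"bar":(413,266),"shaft":(599,240),"rib":(578,195)}
S={"round":(437,97),"sq":(400,152),"bar":(361,211),"shaft":(285,284),"rib":(357,338)}
for n in T:
    a=c(205,150,*T[n]);b=c(290,140,*S[n])
    z={"shaft":.108,"rib":.083}.get(n,.092)
    print(n,tri([ray(t,*a),ray(s,*b)]).round(4),atz(t,*a,z).round(4),atz(s,*b,z).round(4))
# screws: panel corners
for u,v in [(85,172),(663,112),(691,375),(101,438)]: print(atz(t,*c(205,150,u,v),.081).round(4))
# knob
kt=c(355,165,218,253);kb=c(355,165,210,365)
print("knob pointer tip",atz(t,*kt,.03),"bar back", atz(t,*c(355,165,210,372),.058))
for nm,a,b in [("tip",(218,253),(365,118)),("back",(211,365),(265,66))]:
    print(nm,tri([ray(t,*c(355,165,*a)),ray(s,*c(205,240,*b))]))
st=R.from_rotvec([-2.6438,1.6946,0.00288]).as_matrix()
o,_=ray(w,317,206);print("cam",o, "in tool",st.T@(o-np.array([.2816,-.6127,.23])), "R",(st.T@w["camera_from_world"][:3,:3].T).round(3)); print(st.round(4))
```

```text
round [0.5741 0.2529 0.0916] [0.5746 0.2532 0.092 ] [0.574  0.2515 0.092 ]
sq [0.5828 0.1961 0.0917] [0.5832 0.1964 0.092 ] [0.5827 0.1951 0.092 ]
bar [0.5909 0.1409 0.0906] [0.5907 0.1409 0.092 ] [0.5917 0.1389 0.092 ]
shaft [0.6039 0.0462 0.1095] [0.6043 0.0463 0.108 ] [0.6027 0.048  0.108 ]
rib [0.6335 0.0593 0.0833] [0.6338 0.0595 0.083 ] [0.6332 0.0595 0.083 ]
[0.636  0.3143 0.081 ]
[0.6805 0.0178 0.081 ]
[ 0.5423 -0.0026  0.081 ]
[0.4976 0.2939 0.081 ]
knob pointer tip [ 0.57878624 -0.22590424  0.03      ] bar back [ 0.51028241 -0.21875275  0.058     ]
tip [ 0.57216618 -0.22292864  0.05776171]
back [ 0.51573032 -0.21883672  0.05313266]
cam [ 0.34066719 -0.58625966  0.37276648] in tool [ 0.00031968 -0.06472828 -0.14276008] R [[ 1.    -0.001 -0.   ]
 [-0.001 -0.966 -0.259]
 [ 0.     0.259 -0.966]]
[[ 4.176e-01 -9.086e-01 -8.000e-04]
 [-9.086e-01 -4.176e-01  2.100e-03]
 [-2.300e-03 -1.000e-04 -1.000e+00]]
```

Triangulation from two views puts the key tops at z≈0.092 and the shaft tip at 0.109, as the text says, and the speaker yaw is about 8.5°. I'll now fly over the tray so the wrist camera can look at the knob on the way.

Emit:
arm_command:
  rows:
    - {"xyz":[-0.0246,-0.04,-0.002]}
    - {"xyz":[-0.0246,-0.04,-0.002]}
    - {"xyz":[-0.0246,-0.04,-0.002]}
    - {"xyz":[-0.0246,-0.04,-0.002]}
    - {"xyz":[-0.0246,-0.04,-0.002]}
    - {"xyz":[-0.0246,-0.04,-0.002]}
    - {"xyz":[-0.0246,-0.04,-0.002]}
    - {"xyz":[-0.0246,-0.04,-0.002]}
    - {"xyz":[-0.0246,-0.04,-0.002]}
    - {"xyz":[-0.0246,-0.04,-0.002]}
    - {"xyz":[0,0,0]}
    - {"xyz":[0,0,0]}

```text
invalid input
```

```bash
cat > look.py <<'E'
import sys
from workcell import bot, read_camera
from h import *
def look(tag,cams=("wrist",)):
    st=bot.read_state()
    print("t",round(st["time"],2),"pos",st["tool_pos"].round(4),"F",st["wrist_force"].round(2),"w",round(st["width"],3))
    M=R.from_rotvec(st["tcp_rot"]).as_matrix(); print("yawx",np.degrees(np.arctan2(M[1,0],M[0,0])).round(2),"z",M[:,2].round(4),"q",st["q"].round(3))
    for n in cams:
        d=read_camera(n); np.savez(f"pics/{n}{tag}.npz",**d); cv2.imwrite(f"pics/{n}{tag}.png",d["pixels"][:,:,::-1])
if __name__=="__main__": look(sys.argv[1],sys.argv[2:] )
E
python3 look.py 1 wrist
```

```text
t 0.15 pos [ 0.2816 -0.6128  0.2302] F [ 0.3  -0.28 -0.13] w 1.002
yawx -65.32 z [-7.0e-04  1.7e-03 -1.0e+00] q [-1.177  0.265  1.605 -0.     1.274 -0.037]
```

View pics/wrist1.png

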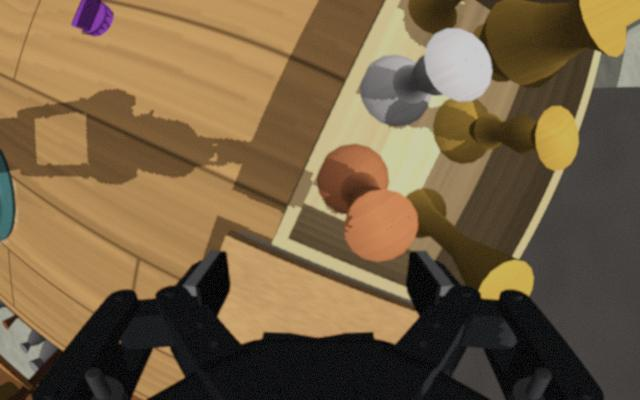

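The rows need every field, so I'll send it again complete.

Emit:
arm_command:
  rows:
    - {"xyz":[-0.0246,-0.04,-0.002],"delta_rot":[0,0,0],"gripper":0}
    - {"xyz":[-0.0246,-0.04,-0.002],"delta_rot":[0,0,0],"gripper":0}
    - {"xyz":[-0.0246,-0.04,-0.002],"delta_rot":[0,0,0],"gripper":0}
    - {"xyz":[-0.0246,-0.04,-0.002],"delta_rot":[0,0,0],"gripper":0}
    - {"xyz":[-0.0246,-0.04,-0.002],"delta_rot":[0,0,0],"gripper":0}
    - {"xyz":[-0.0246,-0.04,-0.002],"delta_rot":[0,0,0],"gripper":0}
    - {"xyz":[-0.0246,-0.04,-0.002],"delta_rot":[0,0,0],"gripper":0}
    - {"xyz":[-0.0246,-0.04,-0.002],"delta_rot":[0,0,0],"gripper":0}
    - {"xyz":[-0.0246,-0.04,-0.002],"delta_rot":[0,0,0],"gripper":0}
    - {"xyz":[-0.0246,-0.04,-0.002],"delta_rot":[0,0,0],"gripper":0}
    - {"xyz":[0,0,0],"delta_rot":[0,0,0],"gripper":0}
    - {"xyz":[0,0,0],"delta_rot":[0,0,0],"gripper":0}

```text
time: 1.4
tool_pos: [0.5429, -0.2217, 0.2511]
tcp_rot: [2.647, -1.691, -0.0]
wrist_force: [-0.5, 0.4, -0.7]
width: 0.002
```

```bash
python3 look.py 1 wrist
```

```text
t 1.4 pos [ 0.5429 -0.2217  0.2511] F [-0.51  0.37 -0.73] w 0.002
yawx -65.15 z [-6.e-04 -4.e-04 -1.e+00] q [-4.300e-01  8.600e-02  1.775e+00 -1.000e-03  1.281e+00  7.070e-01]
```

View pics/wrist1.png

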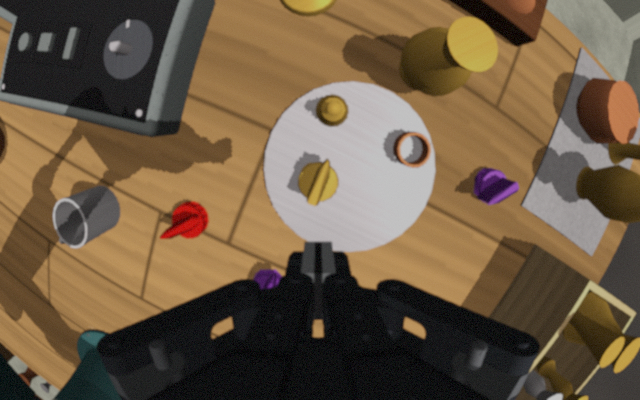

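The wrist view shows the knob at (319,183) with its bar running from (312,203) to (326,160), and the closed fingertips at (318,243). I'll enlarge it and fit the knob.

Run:
```python
from h import *
w=load("pics/wrist1.npz")
crop(w["pixels"],280,140,80,80,7,"pics/c5.png")
```

```text
(no output)
```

View pics/c5.png

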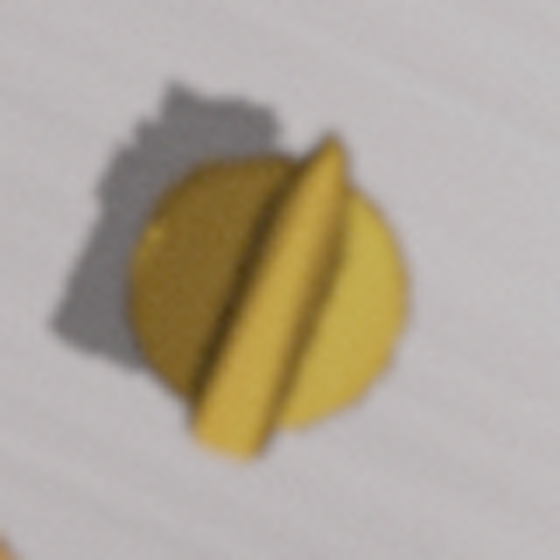

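```bash
cat > fitk.py <<'E'
from h import *
from scipy.optimize import least_squares
w=load("pics/wrist1.npz")
c=lambda X,Y:np.array(((X+.5)/7-.5+280,(Y+.5)/7-.5+140))
for X,Y,z in [(190,437,.058),(265,460,.058),(333,136,.058),(333,136,.045)]:
    print(X,Y,atz(w,*c(X,Y),z,True).round(4))
# skirt circle points at z=.027
P=[(129,297),(409,290),(400,335),(360,403),(300,430),(375,200),(230,158),(160,215),(148,360)]
Q=np.array([atz(w,*c(*p),.027,True)[:2] for p in P])
def f(v): return np.hypot(*(Q-v[:2]).T)-v[2]
r=least_squares(f,[.54,-.22,.025]);print("skirt",r.x.round(4),(r.fun*1000).round(1))
E
python3 fitk.py
```

```text
190 437 [ 0.5193 -0.2194  0.058 ]
265 460 [ 0.5209 -0.2318  0.058 ]
333 136 [ 0.5725 -0.2195  0.058 ]
333 136 [ 0.5714 -0.2205  0.045 ]
skirt [ 0.5403 -0.2237  0.0241] [ 0.2 -0.2 -0.7  0.5  0.3  0.3  0.6 -0.7 -0.1]
```

The knob's yaw disagrees between the views (about +6.8° from the wrist, about -5° from the top). I'll overlay the known knob model on all three.

```bash
cat > ov.py <<'E'
from h import *
def overlay(d,fish,x,y,yaw,x0,y0,w,h,s,z0=.006):
    im=cv2.resize(d["pixels"][y0:y0+h,x0:x0+w,::-1],None,fx=s,fy=s,interpolation=cv2.INTER_CUBIC)
    ca,sa=np.cos(yaw),np.sin(yaw)
    W=lambda a,b,z: proj(d,[x+ca*a-sa*b,y+sa*a+ca*b,z0+z],fish)
    def pl(pts,col,closed=True):
        q=np.array([(np.array(W(*p))-[x0,y0]+.5)*s-.5 for p in pts]).round().astype(int)
        cv2.polylines(im,[q.reshape(-1,1,2)],closed,col,1)
    th=np.linspace(0,2*np.pi,48)
    for z in (0,.021): pl([(.025*np.cos(t),.025*np.sin(t),z) for t in th],(255,0,0))
    B=[(-.018,-.007),(.016,-.007),(.031,0),(.016,.007),(-.018,.007)]
    pl([(a,b,.052) for a,b in B],(0,0,255)); pl([(a,b,.021) for a,b in B],(0,160,0))
    return im
if __name__=="__main__":
    ims=[]
    t=load("pics/top0.npz");s=load("pics/scene0.npz");w=load("pics/wrist1.npz")
    for yaw in (0.115,-0.08):
        ims.append(np.hstack([overlay(t,False,.5398,-.2235,yaw,376,200,30,32,8),overlay(s,False,.5398,-.2235,yaw,242,244,32,32,8),overlay(w,True,.5398,-.2235,yaw,290,150,56,64,4)]))
    cv2.imwrite("pics/ov1.png",np.vstack(ims))
E
python3 ov.py
```

```text
(no output)
```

View pics/ov1.png

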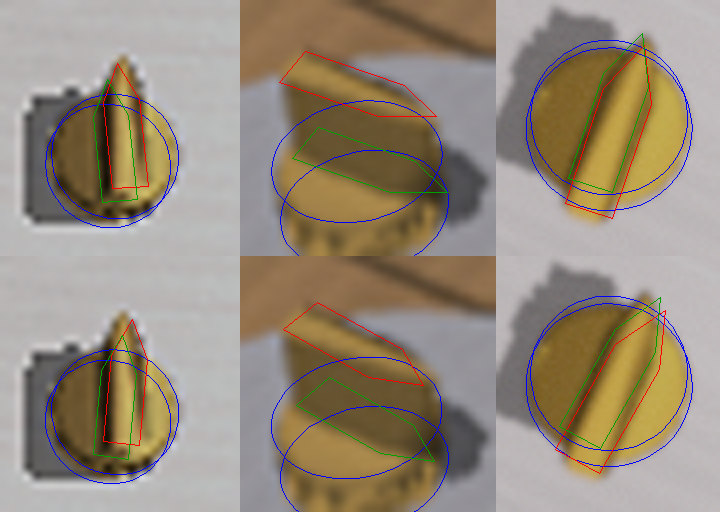

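Yaw of about +0.1 fits and -0.08 doesn't. I'll refine it from a closer view before grasping. Now I'll go over the speaker, aligning the jaws with it.

Emit:
arm_command:
  rows:
    - {"xyz":[-0.0406,-0.0229,0],"delta_rot":[0,0,0],"gripper":0}
    - {"xyz":[-0.0406,-0.0229,0],"delta_rot":[0,0,0],"gripper":0}
    - {"xyz":[-0.0406,-0.0229,0],"delta_rot":[0,0,0],"gripper":0}
    - {"xyz":[-0.0406,-0.0229,0],"delta_rot":[0,0,0],"gripper":0}
    - {"xyz":[-0.0406,-0.0229,0],"delta_rot":[0,0,0],"gripper":0}
    - {"xyz":[-0.0406,-0.0229,0],"delta_rot":[0,0,0],"gripper":0}
    - {"xyz":[-0.0406,-0.0229,0],"delta_rot":[0,0,0],"gripper":0}
    - {"xyz":[-0.0406,-0.0229,0],"delta_rot":[0,0,0],"gripper":0}
    - {"xyz":[0,0,0],"delta_rot":[0,0,0.1425],"gripper":0}
    - {"xyz":[0,0,0],"delta_rot":[0,0,0.1425],"gripper":0}
    - {"xyz":[0,0,0],"delta_rot":[0,0,0],"gripper":0}
    - {"xyz":[0,0,0],"delta_rot":[0,0,0],"gripper":0}

```text
time: 2.65
tool_pos: [0.5735, 0.1474, 0.2511]
tcp_rot: [2.378, -2.052, 0.0]
wrist_force: [0.6, 0.1, 0.7]
width: 0.001
```

```bash
python3 look.py 2 wrist
```

```text
t 2.65 pos [0.5735 0.1474 0.2511] F [0.59 0.14 0.74] w 0.001
yawx -81.57 z [-3.e-04 -4.e-04 -1.e+00] q [ 0.21   0.097  1.763 -0.     1.282  1.633]
```

View pics/wrist2.png

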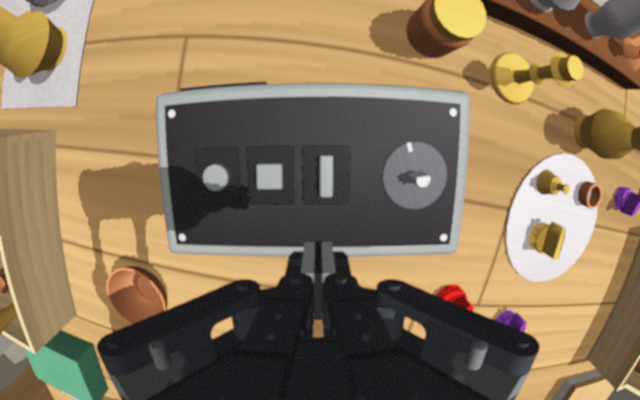

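The wrist view shows the round key at (215,177), square (269,176), bar (326,176), shaft tip (423,181) and rib (409,147), all in line with the earlier measurements.

Run:
```python
from h import *
w=load("pics/wrist2.npz")
crop(w["pixels"],190,130,150,80,5,"pics/c6.png")
crop(w["pixels"],375,130,80,80,7,"pics/c7.png")
for n,u,v,z in [("round",215,177,.092),("sq",269.5,176.5,.092),("bar",326,176,.092),("shaft",423,181,.108),("rib",408.7,147,.083)]:
    print(n,atz(w,u,v,z,True).round(4), w["range_z"][int(v),int(u)])
print("scr",np.array([atz(w,u,v,.081,True) for u,v in [(172,113.5),(449,113.5),(443.5,238),(182,238)]]).round(4).tolist())
```

```text
round [0.5729 0.2531 0.092 ] 0.30375922
sq [0.5809 0.1964 0.092 ] 0.30398187
bar [0.5895 0.141  0.092 ] 0.30431366
shaft [0.6023 0.0475 0.108 ] 0.28922457
rib [0.6315 0.0609 0.083 ] 0.3044379
scr [[0.6337, 0.3139, 0.081], [0.6757, 0.0217, 0.081], [0.5388, -0.0039, 0.081], [0.4941, 0.2937, 0.081]]
```

View pics/c6.png

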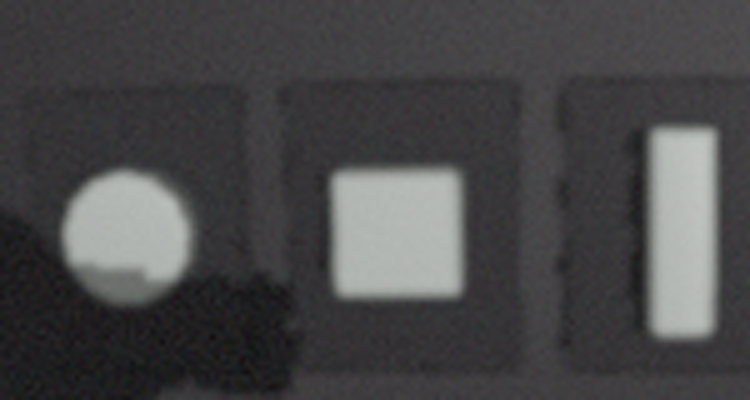

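View pics/c7.png

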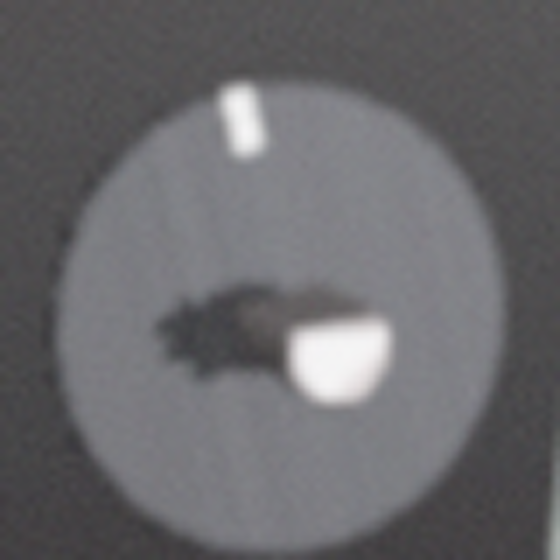

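I'll go above the round key, down to z≈0.102.

Emit:
arm_command:
  rows:
    - {"xyz":[-0.0348,-0.0052,0],"delta_rot":[0,0,0],"gripper":0}
    - {"xyz":[-0.0348,-0.0052,0],"delta_rot":[0,0,0],"gripper":0}
    - {"xyz":[-0.0348,-0.0052,0],"delta_rot":[0,0,0],"gripper":0}
    - {"xyz":[0,0,0.045],"delta_rot":[0,0,0],"gripper":0}
    - {"xyz":[0,0,0.045],"delta_rot":[0,0,0],"gripper":0}
    - {"xyz":[0,0,0.04],"delta_rot":[0,0,0],"gripper":0}
    - {"xyz":[0,0,0.019],"delta_rot":[0,0,0],"gripper":0}
    - {"xyz":[0,0,0],"delta_rot":[0,0,0],"gripper":0}
    - {"xyz":[0,0,0],"delta_rot":[0,0,0],"gripper":0}

```text
time: 3.6
tool_pos: [0.5741, 0.2538, 0.1026]
tcp_rot: [2.377, -2.054, -0.0]
wrist_force: [-0.7, 0.4, 0.6]
width: 0.001
```

```bash
python3 look.py 3 wrist top
```

```text
t 3.6 pos [0.5741 0.2538 0.1026] F [-0.66  0.39  0.57] w 0.001
yawx -81.64 z [-1.e-04 -1.e-04 -1.e+00] q [ 0.377  0.283  1.83  -0.     1.029  1.802]
```

View pics/wrist3.png

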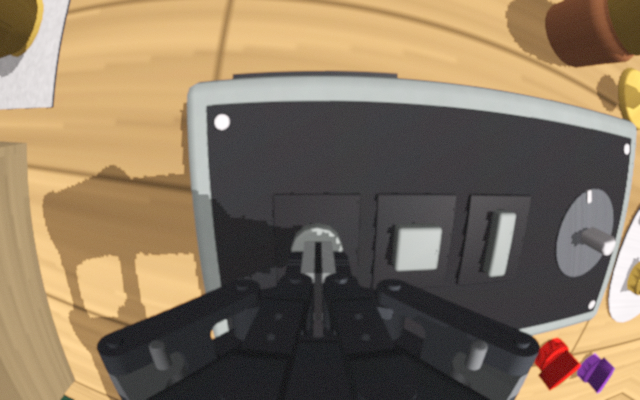

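The tip is centred over the round key. Pressing.

Emit:
arm_command:
  rows:
    - {"xyz":[0,0,0.009],"delta_rot":[0,0,0],"gripper":0}
    - {"xyz":[0,0,0.003],"delta_rot":[0,0,0],"gripper":0}
    - {"xyz":[0,0,0.003],"delta_rot":[0,0,0],"gripper":0}
    - {"xyz":[0,0,0.001],"delta_rot":[0,0,0],"gripper":0}
    - {"xyz":[0,0,0],"delta_rot":[0,0,0],"gripper":0}

```text
time: 4.2
tool_pos: [0.5744, 0.2547, 0.0872]
tcp_rot: [-2.377, 2.053, -0.001]
wrist_force: [0.4, -1.0, 4.4]
width: -0.004
```

```bash
python3 look.py 4 wrist scene
python3 - <<'E'
from h import *
crop(load("pics/scene4.npz")["pixels"],290,110,115,95,6,"pics/c8.png")
E
```

```text
t 4.2 pos [0.5744 0.2547 0.0872] F [ 0.42 -1.    4.4 ] w -0.004
yawx -81.63 z [ 1.6e-03  4.0e-04 -1.0e+00] q [ 0.378  0.299  1.84  -0.     1.     1.803]
```

View pics/c8.png

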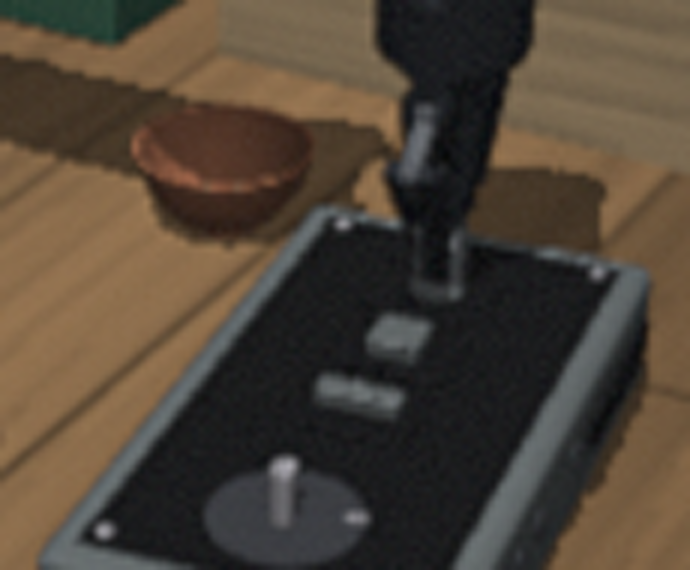

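A force of 4.4 N means about 4 mm of travel. I'll push 2 mm deeper so it bottoms clearly.

Emit:
arm_command:
  rows:
    - {"xyz":[0,0,0.001],"delta_rot":[0,0,0],"gripper":0}
    - {"xyz":[0,0,0.001],"delta_rot":[0,0,0],"gripper":0}
    - {"xyz":[0,0,0],"delta_rot":[0,0,0],"gripper":0}

```text
time: 4.6
tool_pos: [0.5745, 0.2546, 0.0869]
tcp_rot: [-2.377, 2.053, -0.001]
wrist_force: [-2.6, -2.1, 14.2]
width: -0.001
```

The force rose to 14 N at z=0.0869, so the round key is fully down. I'll lift and move on to the square key.

Emit:
arm_command:
  rows:
    - {"xyz":[0,0,-0.014],"delta_rot":[0,0,0],"gripper":0}
    - {"xyz":[0,0,-0.014],"delta_rot":[0,0,0],"gripper":0}
    - {"xyz":[0.03,0.0005,0],"delta_rot":[0,0,0],"gripper":0}
    - {"xyz":[0.0285,0.0005,0],"delta_rot":[0,0,0],"gripper":0}
    - {"xyz":[0,0,0],"delta_rot":[0,0,0],"gripper":0}
    - {"xyz":[0,0,0.008],"delta_rot":[0,0,0],"gripper":0}
    - {"xyz":[0,0,0],"delta_rot":[0,0,0],"gripper":0}

```text
time: 5.3
tool_pos: [0.58, 0.1967, 0.1028]
tcp_rot: [2.376, -2.052, -0.003]
wrist_force: [0.1, 0.7, -0.6]
width: 0.002
```

```bash
python3 look.py 5 wrist
```

```text
t 5.3 pos [0.58   0.1967 0.1028] F [ 0.08  0.71 -0.61] w 0.002
yawx -81.64 z [-2.6e-03 -3.0e-04 -1.0e+00] q [2.860e-01 2.580e-01 1.862e+00 1.000e-03 1.025e+00 1.711e+00]
```

View pics/wrist5.png

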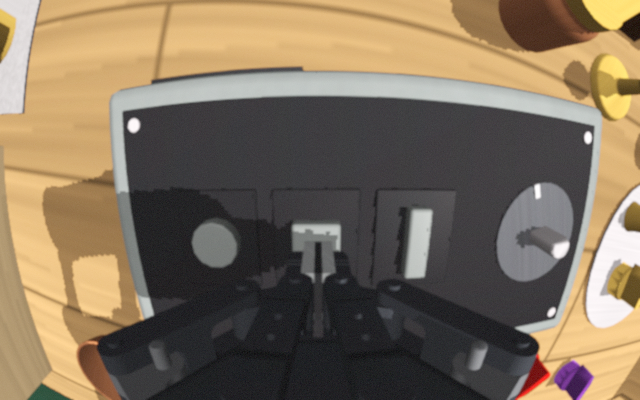

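The tip stands over the square key at (316,236) and the round key is up again. Pressing 18 mm down.

Emit:
arm_command:
  rows:
    - {"xyz":[0,0,0.009],"delta_rot":[0,0,0],"gripper":0}
    - {"xyz":[0,0,0.003],"delta_rot":[0,0,0],"gripper":0}
    - {"xyz":[0,0,0.003],"delta_rot":[0,0,0],"gripper":0}
    - {"xyz":[0,0,0.002],"delta_rot":[0,0,0],"gripper":0}
    - {"xyz":[0,0,0.001],"delta_rot":[0,0,0],"gripper":0}
    - {"xyz":[0,0,0.001],"delta_rot":[0,0,0],"gripper":0}
    - {"xyz":[0,0,0],"delta_rot":[0,0,0],"gripper":0}

```text
time: 6.05
tool_pos: [0.5807, 0.197, 0.087]
tcp_rot: [2.377, -2.054, -0.002]
wrist_force: [-6.4, -0.2, 11.2]
width: 0.001
```

The square key is down (11 N at z=0.087). On to the bar key.

Emit:
arm_command:
  rows:
    - {"xyz":[0,0,-0.014],"delta_rot":[0,0,0],"gripper":0}
    - {"xyz":[0,0,-0.014],"delta_rot":[0,0,0],"gripper":0}
    - {"xyz":[0.029,-0.0005,0],"delta_rot":[0,0,0],"gripper":0}
    - {"xyz":[0.028,-0.0005,0],"delta_rot":[0,0,0],"gripper":0}
    - {"xyz":[0,0,0],"delta_rot":[0,0,0],"gripper":0}
    - {"xyz":[0,0,0.007],"delta_rot":[0,0,0],"gripper":0}
    - {"xyz":[0,0,0],"delta_rot":[0,0,0],"gripper":0}

```text
time: 6.75
tool_pos: [0.5898, 0.1404, 0.1054]
tcp_rot: [2.377, -2.053, -0.002]
wrist_force: [0.0, -0.2, 0.3]
width: -0.0
```

```bash
python3 look.py 6 wrist
```

```text
t 6.75 pos [0.5898 0.1404 0.1054] F [ 0.01 -0.18  0.33] w -0.0
yawx -81.65 z [-0.0015 -0.     -1.    ] q [0.192 0.243 1.874 0.    1.025 1.617]
```

View pics/wrist6.png

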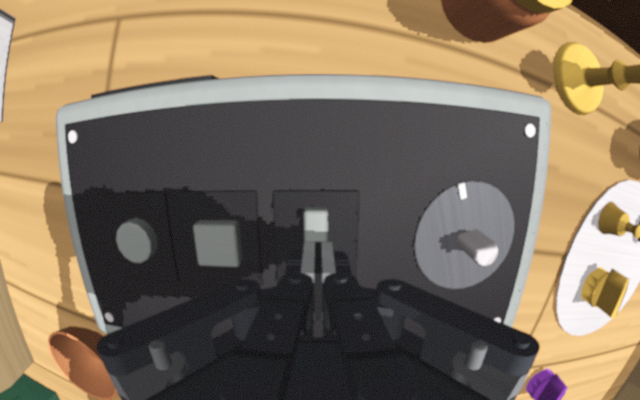

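The tip is over the bar key, whose far end shows at (316,222), and the other two keys are up. Pressing 21 mm down.

Emit:
arm_command:
  rows:
    - {"xyz":[0,0,0.011],"delta_rot":[0,0,0],"gripper":0}
    - {"xyz":[0,0,0.003],"delta_rot":[0,0,0],"gripper":0}
    - {"xyz":[0,0,0.003],"delta_rot":[0,0,0],"gripper":0}
    - {"xyz":[0,0,0.002],"delta_rot":[0,0,0],"gripper":0}
    - {"xyz":[0,0,0.001],"delta_rot":[0,0,0],"gripper":0}
    - {"xyz":[0,0,0.001],"delta_rot":[0,0,0],"gripper":0}
    - {"xyz":[0,0,0],"delta_rot":[0,0,0],"gripper":0}

```text
time: 7.5
tool_pos: [0.5898, 0.1407, 0.0869]
tcp_rot: [2.377, -2.053, -0.002]
wrist_force: [-7.0, 1.4, 11.4]
width: 0.003
```

All three keys are pressed (the bar with 11 N at z=0.0869). I'll lift, open the gripper and fly back over the knob.

Emit:
arm_command:
  rows:
    - {"xyz":[0,0,-0.045],"delta_rot":[0,0,0],"gripper":0}
    - {"xyz":[0,0,-0.045],"delta_rot":[0,0,0],"gripper":0}
    - {"xyz":[0,0,-0.04],"delta_rot":[0,0,0],"gripper":0.05}
    - {"xyz":[0.0441,0.0128,0],"delta_rot":[0,0,0],"gripper":0.05}
    - {"xyz":[0.0441,0.0128,0],"delta_rot":[0,0,0],"gripper":0.05}
    - {"xyz":[0.0441,0.0128,0],"delta_rot":[0,0,0],"gripper":0.05}
    - {"xyz":[0.0441,0.0128,0],"delta_rot":[0,0,0],"gripper":0.05}
    - {"xyz":[0.0441,0.0128,0],"delta_rot":[0,0,0],"gripper":0.05}
    - {"xyz":[0.0441,0.0128,0],"delta_rot":[0,0,0],"gripper":0.05}
    - {"xyz":[0.0441,0.0128,0.02],"delta_rot":[0,0,0],"gripper":0.05}
    - {"xyz":[0.0441,0.0128,0.02],"delta_rot":[0,0,0],"gripper":0.05}
    - {"xyz":[0,0,0.01],"delta_rot":[0,0,0],"gripper":0.05}

```text
time: 8.7
tool_pos: [0.5386, -0.2286, 0.1635]
tcp_rot: [2.37, -2.058, -0.0]
wrist_force: [-0.6, -0.4, 0.2]
width: 0.586
```

Emit:
arm_command:
  rows:
    - {"xyz":[0,0,0],"delta_rot":[0,0,0],"gripper":0.05}
    - {"xyz":[0,0,0],"delta_rot":[0,0,0],"gripper":0.05}

```text
time: 8.9
tool_pos: [0.5405, -0.2229, 0.1652]
tcp_rot: [-2.377, 2.053, 0.001]
wrist_force: [0.1, -0.6, 0.0]
width: 0.581
```

```bash
python3 look.py 7 wrist
python3 - <<'E'
from h import *
w=load("pics/wrist7.npz")
print(proj(w,[.54,-.2235,.05],True)); crop(w["pixels"],265,140,110,110,7,"pics/c9.png")
E
```

```text
t 8.9 pos [ 0.5405 -0.2229  0.1652] F [ 0.12 -0.65  0.03] w 0.581
yawx -81.63 z [-4.e-04  6.e-04 -1.e+00] q [-0.434  0.145  1.872  0.     1.125  0.991]
[317.88259009 202.08528918]
```

View pics/wrist7.png

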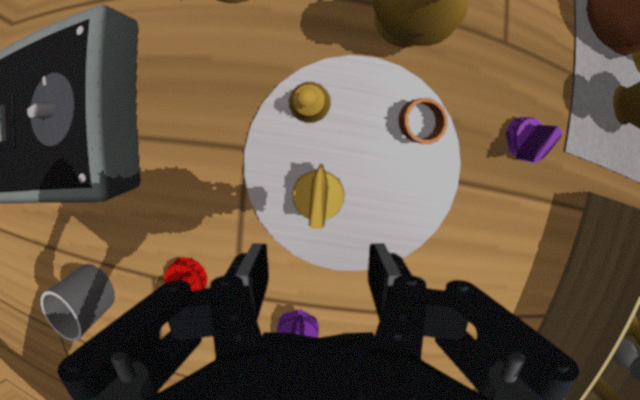

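View pics/c9.png

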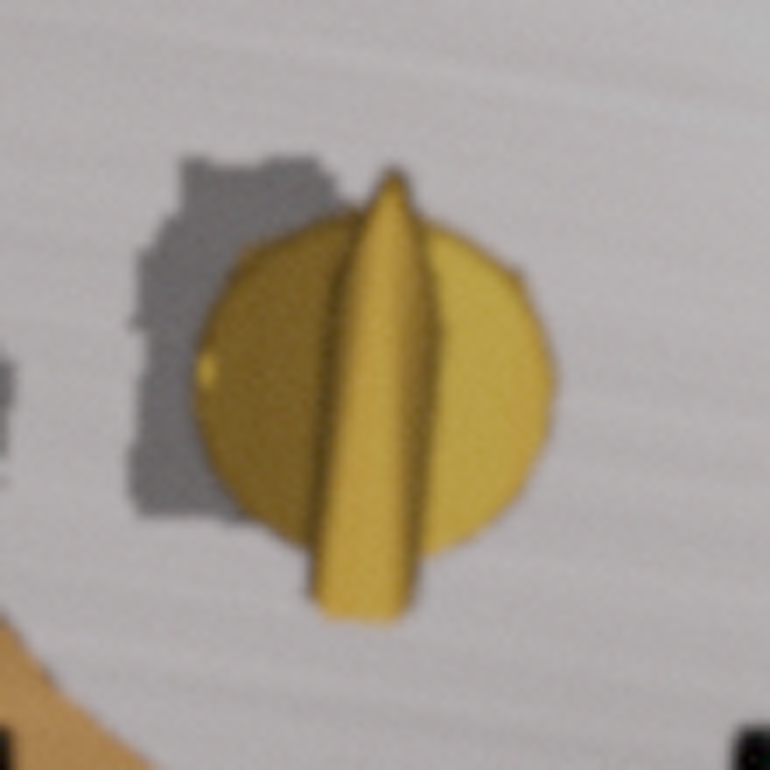

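Run:
```python
from h import *
from ov import overlay
from scipy.optimize import least_squares
w=load("pics/wrist7.npz")
c=lambda X,Y:((X+.5)/7-.5+265,(Y+.5)/7-.5+140)
for X,Y,z in [(315,610,.058),(408,618,.058),(393,172,.058),(393,172,.03)]: print(atz(w,*c(X,Y),z,True).round(4))
P=[(197,375),(553,380),(545,455),(500,525),(450,550),(225,478),(300,550),(240,255),(330,213),(430,222),(500,262)]
Q=np.array([atz(w,*c(*p),.027,True)[:2] for p in P])
r=least_squares(lambda v:np.hypot(*(Q-v[:2]).T)-v[2],[.54,-.22,.025]);print("skirt",r.x.round(4),(r.fun*1000).round(1))
ims=[overlay(w,True,*r.x[:2],yaw,285,155,60,80,6) for yaw in (.06,.12)]
cv2.imwrite("pics/ov2.png",np.hstack(ims))
```

```text
[ 0.5196 -0.2194  0.058 ]
[ 0.5202 -0.2307  0.058 ]
[ 0.5738 -0.2208  0.058 ]
[ 0.5703 -0.2216  0.03  ]
skirt [ 0.5406 -0.2237  0.0243] [-0.5 -0.6  0.2  0.8  0.1 -0.8  0.1  1.2  0.3 -0.5 -0.4]
```

View pics/ov2.png

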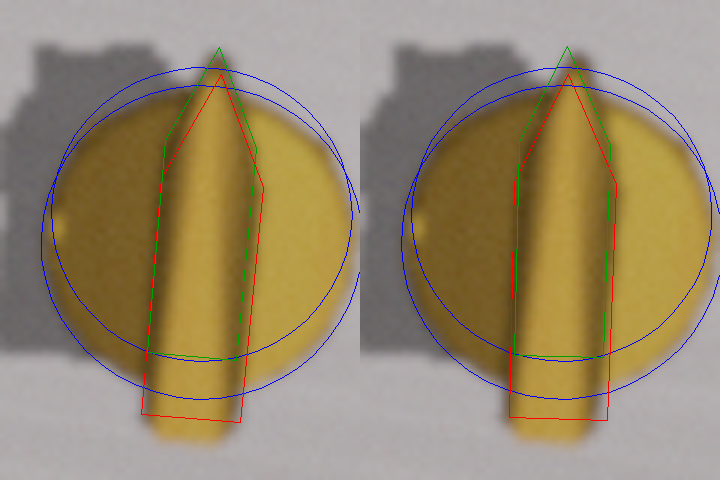

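Run:
```python
from h import *
from scipy.optimize import least_squares
w=load("pics/wrist2.npz")
c=lambda X,Y:((X+.5)/7-.5+375,(Y+.5)/7-.5+130)
P=[(57,325),(505,310),(75,230),(120,155),(380,107),(450,165),(490,235),(280,552),(180,527),(110,460),(400,515),(470,430)]
Q=np.array([atz(w,*c(*p),.0815,True)[:2] for p in P])
r=least_squares(lambda v:np.hypot(*(Q-v[:2]).T)-v[2],[.6,.047,.036]);print("collar",r.x.round(4),(r.fun*1000).round(1))
rb=[atz(w,*c(*p),.083,True)[:2] for p in [(243,120),(235,88),(250,155)]]
for q in rb: print("rib ang",np.degrees(np.arctan2(*(q-r.x[:2])[::-1])).round(2),np.hypot(*(q-r.x[:2])))
d=rb[1]-rb[2];print("rib dir",np.degrees(np.arctan2(d[1],d[0])))
a,b=[atz(w,*c(*p),.108,True)[:2] for p in [(292,328),(388,320)]];d=a-b;print("flat",a,b,np.degrees(np.arctan2(d[1],d[0]))-90)
w5=load("pics/wrist5.npz")
print("tip proj",proj(w5,[.58,.1967,.1028],True),proj(w5,[.58,.1967,.1128],True))
crop(w5["pixels"],270,200,100,80,7,"pics/c10.png")
```

```text
collar [0.6034 0.0469 0.0358] [ 0.2  0.4  0.4  0.8 -0.4 -0.6 -0.3  0.3 -0.3 -1.3  0.9 -0.1]
rib ang 25.27 0.03152977178434653
rib ang 25.28 0.03642875801342113
rib ang 25.78 0.026217454110586496
rib dir 24.00001818639926
flat [0.6055066 0.0553289] [0.60904385 0.04139794] 14.247044842898944
tip proj [316.69658278 257.24187897] [316.62376066 265.96621313]
```

View pics/c10.png

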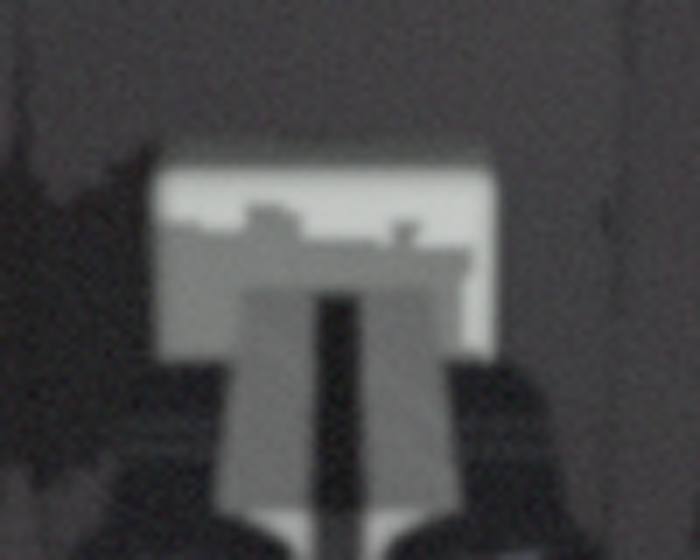

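Run:
```python
from h import *
w=load("pics/wrist5.npz")
tcp=np.array([.58,.1967,.1028]);y=np.array([-.9894,-.1456,0]);x=np.array([.1456,-.9894,0])
c=lambda X,Y:((X+.5)/7-.5+270,(Y+.5)/7-.5+200)
print(proj(w,tcp-y*.011,True))
for p,z in [((340,290),.1028),((325,170),.092)]:
    q=atz(w,*c(*p),z,True)-tcp; print("fwd(-y)",-q@y,"x",q@x)
```

```text
[316.68385281 236.90544108]
fwd(-y) 0.008834276192322424 x 0.0007193237909069025
fwd(-y) 0.01417546394548526 x -0.0003937825441568352
```

The wrist picture gives x about 2 mm short of the top and scene views, so I take the knob's axis at (0.540,-0.223), which is right under the TCP. I'll turn 0.076 and go down over the bar.

Emit:
arm_command:
  rows:
    - {"xyz":[0,0,0.04],"delta_rot":[0,0,0.076],"gripper":0.05}
    - {"xyz":[0,0,0.04],"delta_rot":[0,0,0],"gripper":0.05}
    - {"xyz":[0,0,0.03],"delta_rot":[0,0,0],"gripper":0.05}
    - {"xyz":[0,0,0.015],"delta_rot":[0,0,0],"gripper":0.05}
    - {"xyz":[0,0,0.008],"delta_rot":[0,0,0],"gripper":0.05}
    - {"xyz":[0,0,0],"delta_rot":[0,0,0],"gripper":0.05}
    - {"xyz":[0,0,0],"delta_rot":[0,0,0],"gripper":0.05}

```text
time: 9.65
tool_pos: [0.5421, -0.224, 0.0341]
tcp_rot: [-2.297, 2.141, -0.004]
wrist_force: [0.2, -0.0, 0.8]
width: 0.586
```

```bash
python3 look.py 8 wrist
```

```text
t 9.65 pos [ 0.5421 -0.224   0.0341] F [ 0.23 -0.01  0.76] w 0.586
yawx -85.97 z [ 0.0027 -0.0012 -1.    ] q [-0.434  0.293  1.964  0.     0.881  1.066]
```

View pics/wrist8.png

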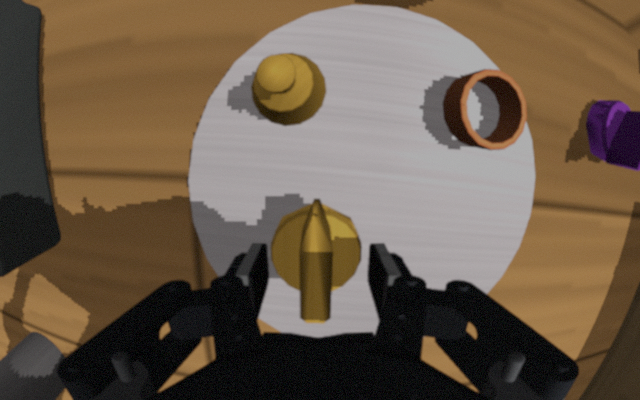

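The bar is centred between the open pads at (316,260) and parallel to them. Closing.

Emit:
arm_command:
  force: 60
  rows:
    - {"xyz":[0,0,0.001],"delta_rot":[0,0,0],"gripper":0.03}
    - {"xyz":[0,0,0],"delta_rot":[0,0,0],"gripper":0.02}
    - {"xyz":[0,0,0],"delta_rot":[0,0,0],"gripper":0.008}
    - {"xyz":[0,0,0],"delta_rot":[0,0,0],"gripper":0.008}
    - {"xyz":[0,0,0],"delta_rot":[0,0,0],"gripper":0.008}
    - {"xyz":[0,0,0],"delta_rot":[0,0,0],"gripper":0.008}
    - {"xyz":[0,0,0],"delta_rot":[0,0,0],"gripper":0.008}

```text
time: 10.4
tool_pos: [0.541, -0.2241, 0.0323]
tcp_rot: [-2.297, 2.142, -0.002]
wrist_force: [-0.8, 0.3, 5.9]
width: 0.151
```

```bash
python3 look.py 9 wrist scene
python3 - <<'E'
from h import *
crop(load("pics/scene9.npz")["pixels"],205,220,115,95,6,"pics/c11.png")
E
```

```text
t 10.4 pos [ 0.541  -0.2241  0.0323] F [-0.79  0.27  5.9 ] w 0.151
yawx -86.0 z [ 1.2e-03 -7.0e-04 -1.0e+00] q [-0.435  0.295  1.966 -0.     0.879  1.066]
```

View pics/wrist9.png

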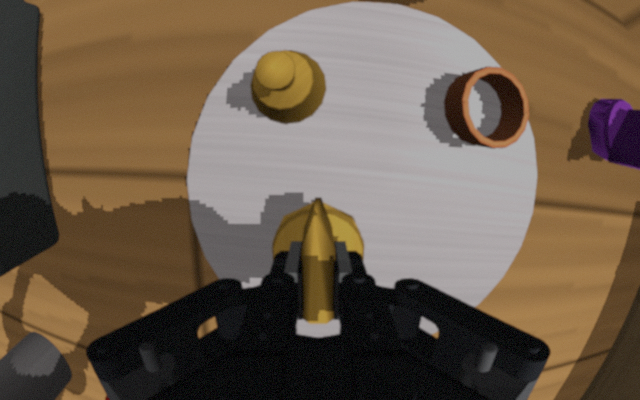

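View pics/c11.png

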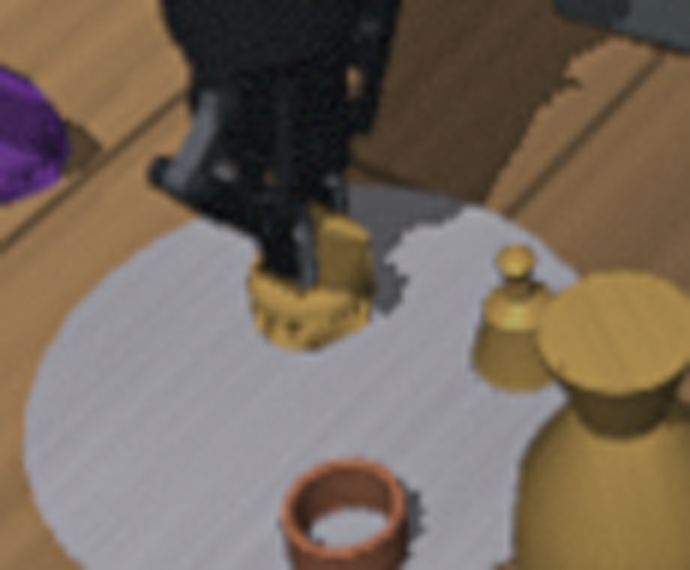

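The knob is gripped (12.9 mm opening, bar straight in the jaws). I'll lift it, turn to the flat's heading (24.5°) and carry it over the shaft.

Emit:
arm_command:
  rows:
    - {"xyz":[0,0,-0.02],"delta_rot":[0,0,0],"gripper":0.008}
    - {"xyz":[0,0,-0.05],"delta_rot":[0,0,0],"gripper":0.008}
    - {"xyz":[0,0,-0.05],"delta_rot":[0,0,0],"gripper":0.008}
    - {"xyz":[0,0,-0.04],"delta_rot":[0,0,0],"gripper":0.008}
    - {"xyz":[0,0,0],"delta_rot":[0,0,-0.1193],"gripper":0.008}
    - {"xyz":[0,0,0],"delta_rot":[0,0,-0.1193],"gripper":0.008}
    - {"xyz":[0,0,0],"delta_rot":[0,0,-0.1193],"gripper":0.008}
    - {"xyz":[0,0,0],"delta_rot":[0,0,0],"gripper":0.008}
    - {"xyz":[0,0,0],"delta_rot":[0,0,0],"gripper":0.008}

```text
time: 11.4
tool_pos: [0.54, -0.2234, 0.1906]
tcp_rot: [2.64, -1.703, -0.002]
wrist_force: [0.2, 0.1, -1.6]
width: 0.151
```

Emit:
arm_command:
  rows:
    - {"xyz":[-0.0368,-0.0284,0],"delta_rot":[0,0,0],"gripper":0.008}
    - {"xyz":[-0.0368,-0.0284,0],"delta_rot":[0,0,0],"gripper":0.008}
    - {"xyz":[-0.0368,-0.0284,0],"delta_rot":[0,0,0],"gripper":0.008}
    - {"xyz":[-0.0368,-0.0284,0],"delta_rot":[0,0,0],"gripper":0.008}
    - {"xyz":[-0.0368,-0.0284,0],"delta_rot":[0,0,0],"gripper":0.008}
    - {"xyz":[-0.0368,-0.0284,0],"delta_rot":[0,0,0],"gripper":0.008}
    - {"xyz":[0,0,0],"delta_rot":[0,0,0],"gripper":0.008}
    - {"xyz":[0,0,0],"delta_rot":[0,0,0],"gripper":0.008}
    - {"xyz":[0,0,0],"delta_rot":[0,0,0],"gripper":0.008}

```text
time: 12.3
tool_pos: [0.6035, 0.0473, 0.1909]
tcp_rot: [2.64, -1.7, -0.001]
wrist_force: [0.1, -0.0, -0.7]
width: 0.15
```

```bash
python3 look.py 10 wrist scene
```

```text
t 12.3 pos [0.6035 0.0473 0.1909] F [ 0.14 -0.03 -0.7 ] w 0.15
yawx -65.56 z [-1.e-03 -6.e-04 -1.e+00] q [ 3.700e-02  1.630e-01  1.802e+00 -1.000e-03  1.178e+00  1.182e+00]
```

View pics/wrist10.png

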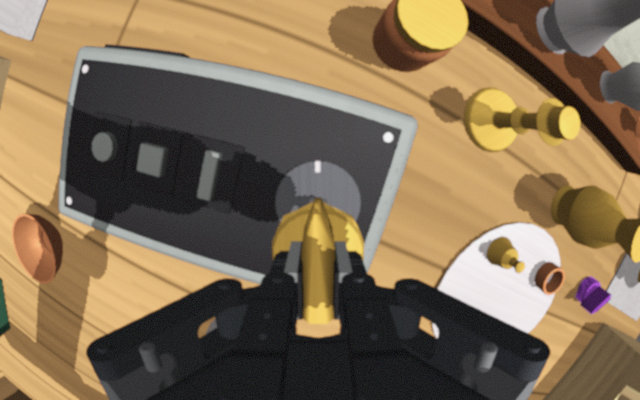

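View pics/scene10.png

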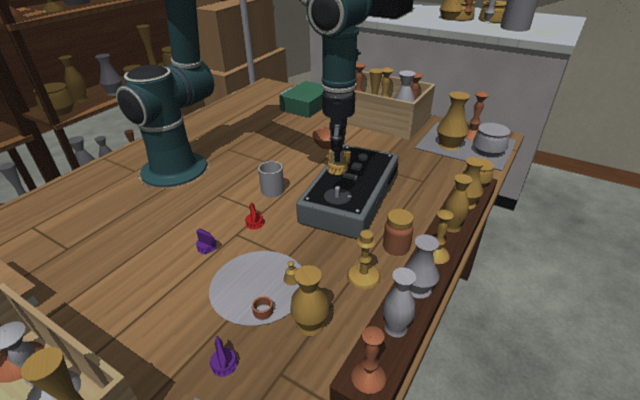

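In the wrist view the pointer tip (318,200) and the rib (318,166) are in line, and the collar is centred at x≈318. I'll check the fore-aft offset with crops.

Run:
```python
from h import *
w=load("pics/wrist10.npz")
crop(w["pixels"],262,145,112,100,7,"pics/c12.png")
crop(load("pics/scene10.npz")["pixels"],290,120,115,95,6,"pics/c13.png")
```

```text
(no output)
```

View pics/c12.png

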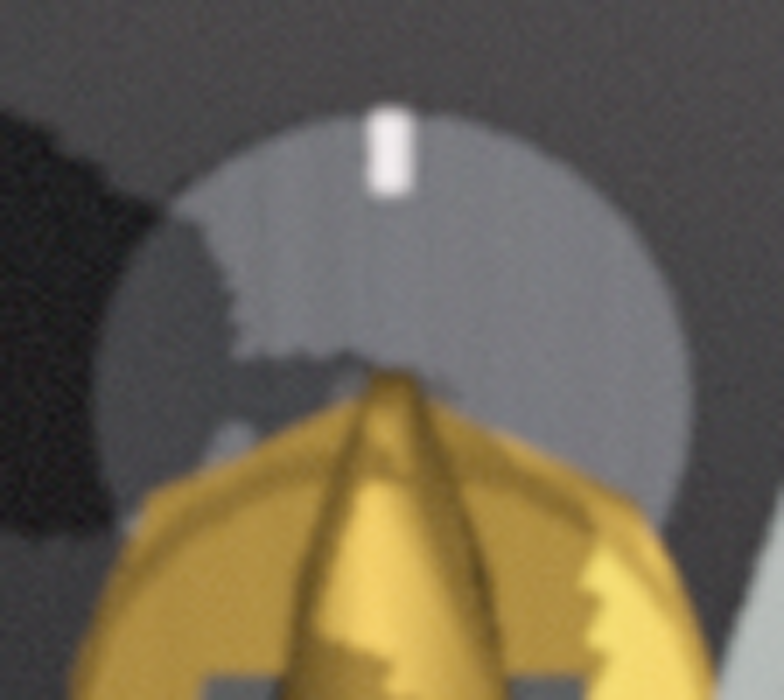

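View pics/c13.png

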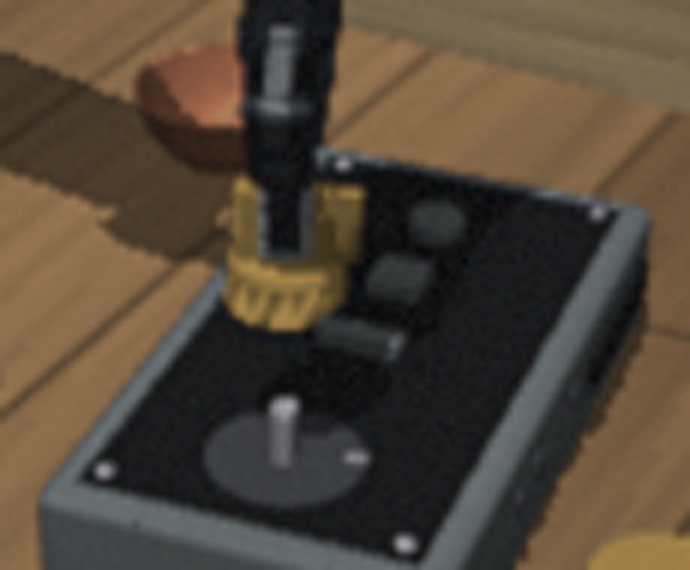

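Run:
```python
from h import *
from ov import overlay
from scipy.optimize import least_squares
w=load("pics/wrist10.npz")
c=lambda X,Y:((X+.5)/7-.5+262,(Y+.5)/7-.5+145)
tcp=np.array([.6035,.0473]);yw=np.radians(-65.56);x=np.array([np.cos(yw),np.sin(yw)]);y=np.array([x[1],-x[0]])
P=[(93,390),(692,390),(350,112),(440,115),(180,200),(560,160),(650,270),(95,420),(690,430),(680,330)]
Q=np.array([atz(w,*c(*p),.0815,True)[:2] for p in P])
r=least_squares(lambda v:np.hypot(*(Q-v[:2]).T)-.036,[.6,.047]);d=r.x-tcp
print("collar",r.x.round(4),(r.fun*1000).round(1),"rel tcp x,fwd(mm)",(d@x*1000).round(2),(-d@y*1000).round(2))
rb=atz(w,*c(390,150),.083,True)[:2]-r.x; print("rib ang",np.degrees(np.arctan2(rb[1],rb[0])))
zu=.1909-.0263
for p,z in [((392,375),zu+.021),((392,375),zu+.052),((72,680),zu+.021),((715,680),zu+.021),((150,490),zu),((635,497),zu),((392,395),zu)]:
    q=atz(w,*c(*p),z,True)[:2]-tcp; print(p,"x",(q@x*1000).round(1),"fwd",(-q@y*1000).round(1),"z",round(z,4))
kx=tcp-y*0.0
ims=[]
for f in (0,-.002,-.004):
    k=tcp-y*f+x*0.001; ims.append(overlay(w,True,*k,np.radians(90-65.56),262,145,100,180,3,z0=zu))
cv2.imwrite("pics/ov3.png",np.hstack(ims)[:, :800])
```

```text
collar [0.6033 0.0471] [ 0.1  0.3  0.3  0.1 -0.2  0.2 -0.8 -0.1  0.2 -0.1] rel tcp x,fwd(mm) 0.09 -0.28
rib ang 24.818546105803932
(392, 375) x 0.2 fwd 29.2 z 0.1856
(392, 375) x 0.2 fwd 36.7 z 0.2166
(72, 680) x -23.4 fwd 6.1 z 0.1856
(715, 680) x 24.1 fwd 6.2 z 0.1856
(150, 490) x -19.5 fwd 14.5 z 0.1646
(635, 497) x 20.1 fwd 13.9 z 0.1646
(392, 395) x 0.2 fwd 22.5 z 0.1646
```

View pics/ov3.png

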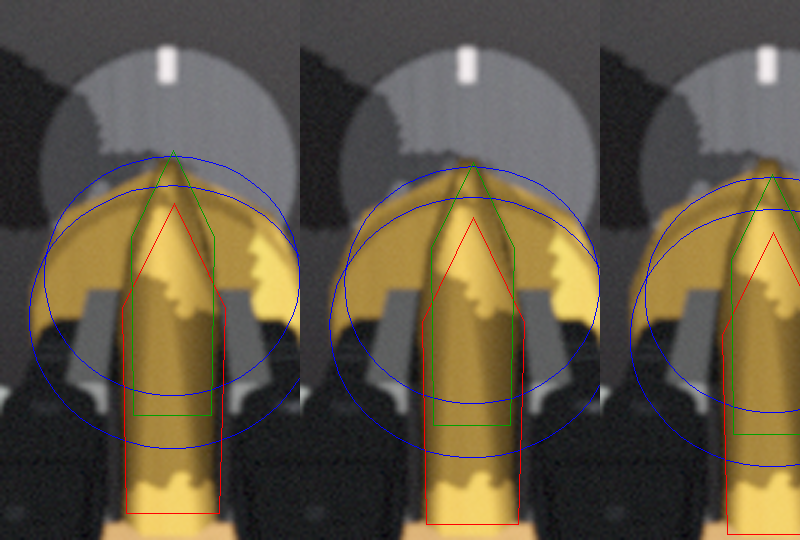

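Relative to the collar, the knob sits about 1–2 mm too far back, with lateral and yaw errors below 0.5 mm and 0.5°. I'll shift 1.2 mm forward, go down to just above the shaft and look again.

Emit:
arm_command:
  rows:
    - {"xyz":[0,-0.0012,0.02],"delta_rot":[0,0,0],"gripper":0.008}
    - {"xyz":[0,0,0.02],"delta_rot":[0,0,0],"gripper":0.008}
    - {"xyz":[0,0,0.01],"delta_rot":[0,0,0],"gripper":0.008}
    - {"xyz":[0,0,0],"delta_rot":[0,0,0],"gripper":0.008}
    - {"xyz":[0,0,0],"delta_rot":[0,0,0],"gripper":0.008}

```text
time: 12.9
tool_pos: [0.6051, 0.0478, 0.1417]
tcp_rot: [-2.641, 1.701, -0.0]
wrist_force: [-0.1, -0.5, -1.0]
width: 0.15
```

```bash
python3 look.py 11 wrist scene top
python3 - <<'E'
from h import *
a=load("pics/scene11.npz")["pixels"];b=load("pics/wrist11.npz")["pixels"]
crop(a,310,140,60,65,8,"pics/c14.png"); crop(b,262,130,112,110,6,"pics/c15.png")
E
```

```text
t 12.9 pos [0.6051 0.0478 0.1417] F [-0.09 -0.48 -0.96] w 0.15
yawx -65.56 z [ 1.e-04  0.e+00 -1.e+00] q [0.038 0.207 1.845 0.    1.089 1.182]
```

View pics/c14.png

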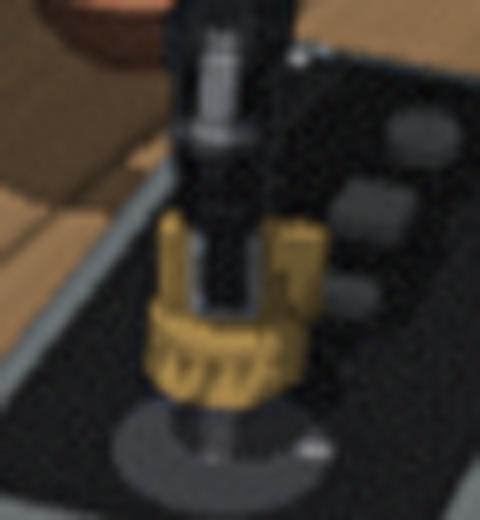

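View pics/c15.png

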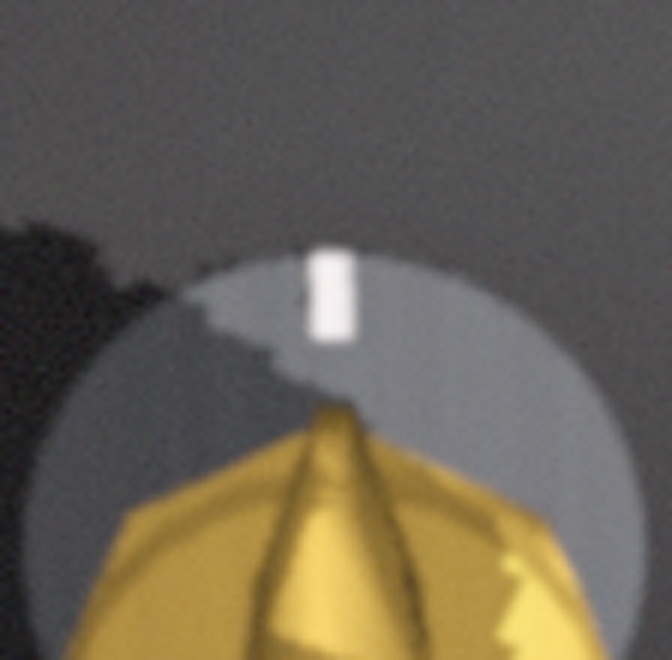

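Run:
```python
from h import *
from ov import overlay
s0=load("pics/scene0.npz");s=load("pics/scene11.npz")
t=load("pics/top11.npz")
def shaftov(d,x,y,x0,y0,w,h,sc):
    im=cv2.resize(d["pixels"][y0:y0+h,x0:x0+w,::-1],None,fx=sc,fy=sc,interpolation=cv2.INTER_CUBIC)
    th=np.linspace(0,2*np.pi,40)
    for r,z,col in [(.036,.0815,(0,255,0)),(.008,.105,(0,0,255)),(.008,.0815,(0,0,255)),(.0064,.108,(255,255,0))]:
        q=np.array([(proj(d,[x+r*np.cos(a),y+r*np.sin(a),z])-[x0,y0]+.5)*sc-.5 for a in th]).round().astype(int)
        cv2.polylines(im,[q.reshape(-1,1,2)],True,col,1)
    return im
a=[shaftov(s0,x,y,310,165,60,50,8)[:, :390] for x,y in [(.6045,.0475),(.603,.047)]]
b=[overlay(s,False,x,y,np.radians(24.5),310,140,60,50,8,z0=.1417-.0263)[:, :390] for x,y in [(.6051,.0478),(.6035,.047)]]
cv2.imwrite("pics/ov4.png",np.vstack([np.hstack(a),np.hstack(b)])[:, :])
```

```text
(no output)
```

View pics/ov4.png

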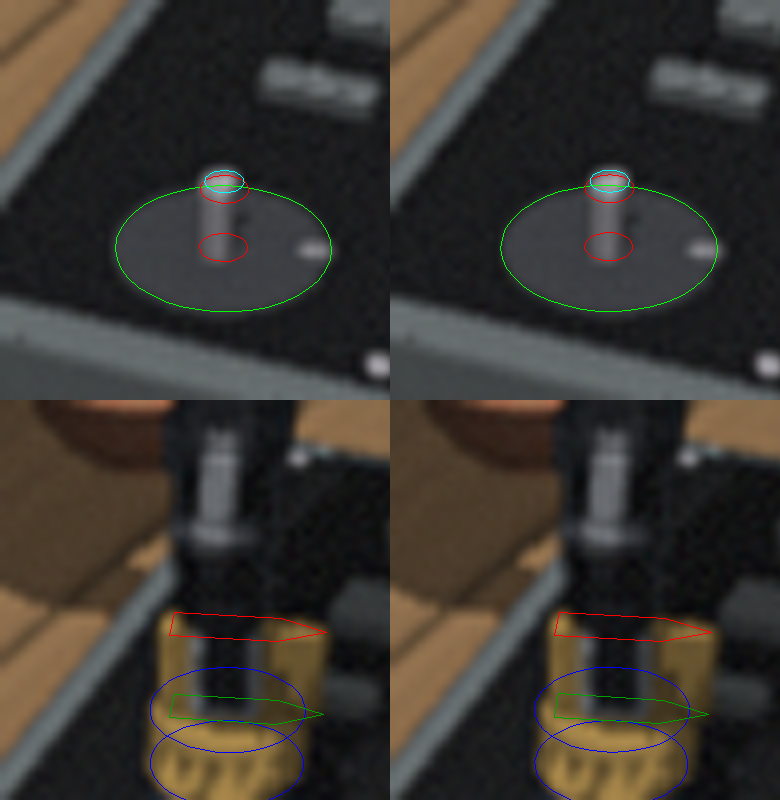

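In the scene view, the overlays put the shaft at about (0.604,0.0473) and the knob at about (0.6047,0.0476). They agree within 1 mm, and the capture range is about 3.8 mm. I'll start the insertion slowly.

Emit:
arm_command:
  rows:
    - {"xyz":[0,0,0.004],"delta_rot":[0,0,0],"gripper":0.008}
    - {"xyz":[0,0,0.003],"delta_rot":[0,0,0],"gripper":0.008}
    - {"xyz":[0,0,0.003],"delta_rot":[0,0,0],"gripper":0.008}
    - {"xyz":[0,0,0.002],"delta_rot":[0,0,0],"gripper":0.008}
    - {"xyz":[0,0,0],"delta_rot":[0,0,0],"gripper":0.008}

```text
time: 13.55
tool_pos: [0.6046, 0.0485, 0.1287]
tcp_rot: [2.642, -1.699, -0.001]
wrist_force: [0.2, -0.3, -1.2]
width: 0.152
```

There is no resistance with the underside about 5 mm below the shaft tip, so the knob is entering the socket. I'll carry on down.

Emit:
arm_command:
  rows:
    - {"xyz":[0,0,0.003],"delta_rot":[0,0,0],"gripper":0.008}
    - {"xyz":[0,0,0.003],"delta_rot":[0,0,0],"gripper":0.008}
    - {"xyz":[0,0,0.003],"delta_rot":[0,0,0],"gripper":0.008}
    - {"xyz":[0,0,0.002],"delta_rot":[0,0,0],"gripper":0.008}
    - {"xyz":[0,0,0],"delta_rot":[0,0,0],"gripper":0.008}
    - {"xyz":[0,0,0],"delta_rot":[0,0,0],"gripper":0.008}

```text
time: 14.15
tool_pos: [0.605, 0.0485, 0.1183]
tcp_rot: [2.642, -1.699, -0.0]
wrist_force: [-0.1, -0.2, -0.9]
width: 0.154
```

Emit:
arm_command:
  rows:
    - {"xyz":[0,0,0.002],"delta_rot":[0,0,0],"gripper":0.008}
    - {"xyz":[0,0,0.001],"delta_rot":[0,0,0],"gripper":0.008}
    - {"xyz":[0,0,0],"delta_rot":[0,0,0],"gripper":0.008}
    - {"xyz":[0,0,0],"delta_rot":[0,0,0],"gripper":0.008}

```text
time: 14.55
tool_pos: [0.6054, 0.0485, 0.1161]
tcp_rot: [-2.642, 1.699, -0.001]
wrist_force: [-0.9, -0.8, 3.5]
width: 0.153
```

```bash
python3 look.py 12 wrist scene
python3 - <<'E'
from h import *
a=load("pics/scene12.npz")["pixels"];b=load("pics/wrist12.npz")["pixels"]
crop(a,310,140,60,65,8,"pics/c16.png"); crop(b,262,130,112,110,6,"pics/c17.png")
E
```

```text
t 14.55 pos [0.6054 0.0485 0.1161] F [-0.91 -0.83  3.51] w 0.153
yawx -65.49 z [ 9.e-04  0.e+00 -1.e+00] q [ 0.039  0.233  1.866 -0.     1.042  1.182]
```

View pics/c16.png

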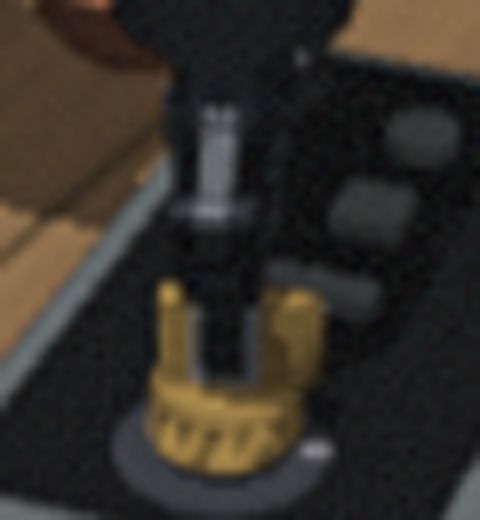

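View pics/c17.png

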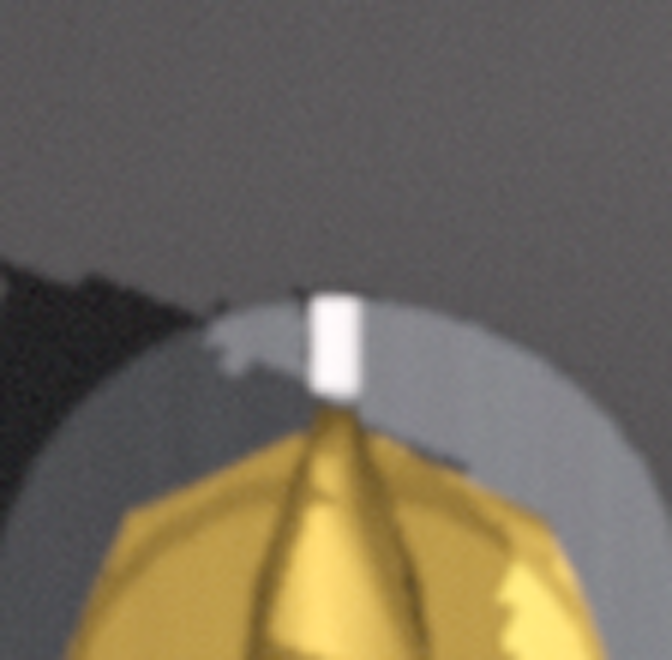

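The knob reached its seat at the predicted height (TCP about 0.117, 4.5 N) and its pointer is under the rib. Now I'll push the sprung shaft in.

Emit:
arm_command:
  force: 80
  rows:
    - {"xyz":[0,0,0.002],"delta_rot":[0,0,0],"gripper":0.008}
    - {"xyz":[0,0,0.002],"delta_rot":[0,0,0],"gripper":0.008}
    - {"xyz":[0,0,0.001],"delta_rot":[0,0,0],"gripper":0.008}
    - {"xyz":[0,0,0],"delta_rot":[0,0,0],"gripper":0.008}
    - {"xyz":[0,0,0],"delta_rot":[0,0,0],"gripper":0.008}

```text
time: 15.15
tool_pos: [0.6055, 0.0485, 0.1114]
tcp_rot: [-2.642, 1.699, -0.001]
wrist_force: [-2.1, -0.1, 8.2]
width: 0.144
```

Emit:
arm_command:
  rows:
    - {"xyz":[0,0,0.001],"delta_rot":[0,0,0],"gripper":0.008}
    - {"xyz":[0,0,0.001],"delta_rot":[0,0,0],"gripper":0.008}
    - {"xyz":[0,0,0.001],"delta_rot":[0,0,0],"gripper":0.008}
    - {"xyz":[0,0,0],"delta_rot":[0,0,0],"gripper":0.008}
    - {"xyz":[0,0,0],"delta_rot":[0,0,0],"gripper":0.008}

```text
time: 15.65
tool_pos: [0.6057, 0.0485, 0.111]
tcp_rot: [-2.642, 1.699, -0.002]
wrist_force: [-7.7, 0.1, 20.4]
width: 0.145
```

```bash
python3 look.py 13 wrist scene top
python3 - <<'E'
from h import *
a=load("pics/scene13.npz")["pixels"];b=load("pics/wrist13.npz")["pixels"]
crop(a,310,140,60,65,8,"pics/c18.png"); crop(b,262,130,112,110,6,"pics/c19.png")
E
```

```text
t 15.65 pos [0.6057 0.0485 0.111 ] F [-7.69  0.11 20.41] w 0.145
yawx -65.49 z [ 0.0016 -0.     -1.    ] q [ 0.039  0.238  1.87  -0.     1.033  1.182]
```

View pics/c18.png

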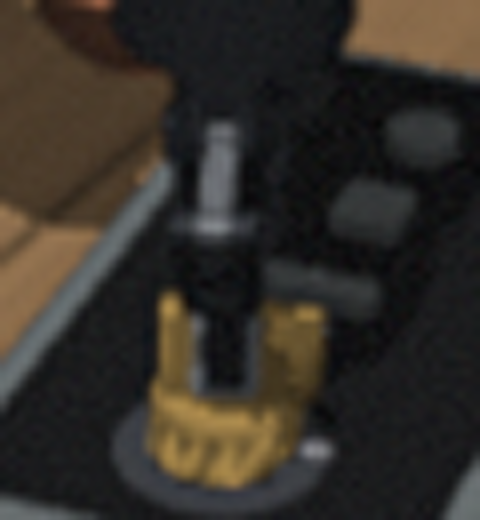

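View pics/wrist13.png

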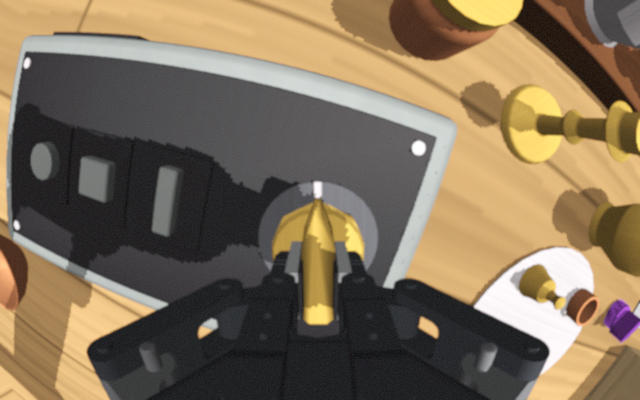

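View pics/top13.png

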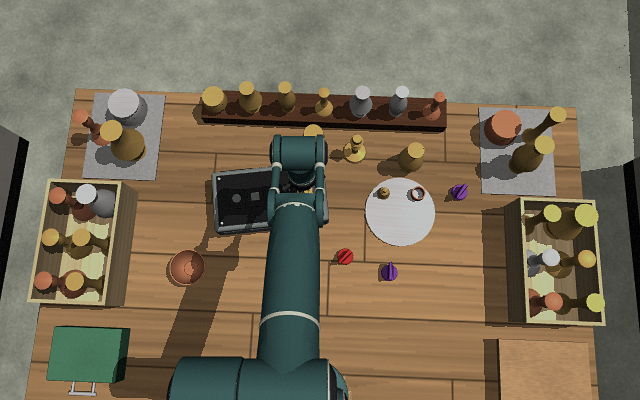

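The shaft has bottomed: the TCP went from 0.117 at contact to 0.111 and the force rose sharply to 20 N. The pointer tip (318,199) is in line with the rib (318,187), the keys are up and the wares in view have not moved. Handing in.

Run:
```python
from workcell import bot
s=bot.read_state();print(s["wrist_force"].round(1),s["tool_pos"].round(4),s["width"])
print(bot.finish_job())
s=bot.read_state();print(s["wrist_force"].round(1),s["tool_pos"].round(4),s["width"],s["time"])
```

```text
[-8.3 -0.2 20.2] [0.6057 0.0485 0.111 ] 0.1493256003008082
the job is handed in; nothing more can be done
None
the job is handed in; nothing more can be done
```

The job is handed in. I pressed the three keys in order, then fitted the knob on the D-shaft, and the gripper is still holding it pushed right in. The hand-in gave no verdict.

- **Keys:** the round, square and bar keys each went down to their stop at about z = 0.087, where the force rose to 11–14 N. The next picture after each press showed the keys up again.
- **Knob:** I gripped it by its bar, turned it to the shaft's flat (about 24.5°) and pushed it on. It met no resistance until the expected seat at TCP z ≈ 0.117. In the last wrist picture the pointer and the collar's rib are in line.
- **Hold:** pushing on took the shaft in about 6 mm to its stop, at TCP z = 0.111. The last reading was 20 N on the wrist, with the grip set to 80 N.
- **Other wares:** those in view in the last pictures stand where they did. The mug was hidden in those views; the arm never went near it.

Checks that disagreed:
- **Wrist camera:** it read about 2 mm short in x against the other two cameras. I allowed for this.
- **Knob heading:** my first estimate from the top view was about 10° off, so I used the wrist view.
- **Flat's heading:** the edge at the shaft tip gave 14° against about 25° from the rib, so I followed the rib.
- **Sideways force:** about 8 N acts along x at the final push, probably because the arm gives slightly.

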